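# Refit the feed guide on a letter opener and let the sprung roller arm down

### The job

The letter opener has been cleaned and its loose L-shaped feed guide has to go back on: set the guide on the deck with its two holes over the two dowel pins (large hole on the large pin, upright wall towards the operator's side) and fully home, flat on the deck. Then swing the raised spring-loaded roller arm over by its finger peg and let it down slowly until its roller rests on the guide, never letting it snap down, and let go. Leave the other things on the table as they are.

Things in the scene. Friction and masses are not known exactly. Their poses are not given: they have to be found in the camera images.
- guide_wall (a point): Feed guide: loose bare-metal angle, 0.2-0.34 kg, lying on its base: base 80 mm (its x) by 140 (y), 6 thick; upright wall 10 mm thick (x) along the whole -x edge, top 46 mm above the underside. This point: in the wall, mid thickness, mid length, 30 mm above the underside; pinch the wall here, closing along x. The base reaches 75 mm to +x of it. z up. Centre of mass about 20 mm to +x.
- hole_big (a point): centre of the guide's large round hole (14 mm, through the 6 mm base), at the level of its underside: 40 mm in x, +50 in y, -30 in z from guide_wall, in the guide's own axes
- hole_small (a point): centre of the guide's small round hole (10 mm, through), at the level of its underside: 40 mm in x, -50 in y, -30 in z from guide_wall
- opener: Letter opener, fixed: grey casing 270 mm deep (x) by 370 wide (y), flat aluminium deck 85 mm above the table. Axes: x from the operator's side to the back, y to the operator's left, z up. Origin on the table below the middle of the guide's seat. Deck's front edge 120 mm to -x; back fence, 35 mm high, 54 mm to +x; behind it a housing 42 mm and, at right, a black cover 85 mm above the deck.
- pin_big (a point): foot (deck level) of the large dowel pin on the opener's deck: 12 mm diameter, 18 mm high, its top 7 mm tapered. With the guide home, the guide's axes agree with the opener's: its upright wall is on the operator's side (-x).
- pin_small (a point): foot of the small dowel pin (8 mm diameter, 18 mm high, its top 7 mm tapered), at deck level, 100 mm from pin_big towards the opener's -y (the operator's right)
- press_arm (a joint): angle (rad) of the spring-loaded roller arm: 0 when level with its roller resting on the seated guide, growing as it is raised; stops at 1.95 and -0.06. It starts raised, about 1.93, held there by its over-centre spring. Dead point about 1.6 to 1.65: below that the spring pulls it down ever harder, 4 to 5 N at the peg when level, and if let go it snaps down.
- roller_hinge (a point): on the roller arm's hinge axis, which runs along the opener's x; 75 mm above deck level, 10 mm in x and 45 in y from pin_big; axes as the opener's. The arm's bar, 14 mm thick, swings in the y-z plane: down it points to -y, raised it leans some 20 degrees past upright to +y. A rubber roller (36 mm diameter, 22 wide) hangs in a yoke 90 mm along the bar, axis 51 mm below the bar.
- roller_peg (a point): middle of the arm's finger peg: black round bar, 14 mm diameter, fixed to the bar's tip and sticking out along the opener's -x; 125 mm from the hinge axis, 57 mm to -x of roller_hinge, free for 24 mm either way along x. It must turn in the grip as the arm swings. Arm down: 75 mm above deck level, 29 mm above the top of the guide's wall.
- stamp: hand stamp, 62 x 44 x 102 mm, standing behind the guide; origin at its underside; leave it
- brush: cleaning brush, 170 mm long, lying on the left end of the opener's deck, under the raised arm; leave it
- stapler: stapler, 150 mm long and 66 mm high, on the table to the left of the opener; origin at its underside; leave it
Things that resemble listed ones, but are neither listed nor needed, are in the scene too. What is shaped like the part that bears guide_wall but red or yellow is not meant.

How it is judged:
By the outcome, as a careful person would: the job done as asked, in the order asked, and still so for the second after the job is handed in, with the robot touching nothing.
It also fails if it takes over 72 s, if anything falls off the work surface, if the arm or the gripper's body presses on something with over 40 N, if the wrist force passes 120 N, or if a joint passes its speed limit or range.

### The arm

A 6-joint arm with a two-finger parallel gripper is mounted at the origin on the work surface. World frame = base frame: x ahead of the robot, y to its left, z up, the work surface at z = 0. Lengths are in m, angles in rad, forces in N, time in s.
With the tool pointing down it reaches from about 0.325 to 0.925 m from the base axis. Payload 3.1 kg.
Tool frame: the origin (TCP) lies midway between the tips of the shut fingers; the grasp point (between the pads) lies 19 mm behind it; x points along the fingers, z is the direction in which the jaws open and shut, and the axes are right-handed (so a half turn about x gives the same grasp; the last joint's range is limited). The gripper opens to 85 mm and grips with 20 to 120 N. Pads are 22 mm wide; open, the fingers measure 114 mm over their backs; the gripper's body (76 mm by 85 mm) begins 54 mm behind the grasp point. The pads swing forward as they close: fully open they stand 13 mm farther back than shut.
Start: joints at [-1.428, 0.217, 1.613, -0, 1.311, -0.112], TCP at [0.158, -0.605, 0.231] pointing down, gripper open.
Joint ranges: [-2.75, 2.75], [-0.78, 2.1], [0.31, 2.55], [-1.13, 4.27], [0.13, 2.63], [-2.58, 2.58]. Speed limits (rad/s): [2.79, 2.79, 3.14, 3.14, 3.14, 3.14].

### API

Orientations are given as a unit quaternion [w, x, y, z].
In Python, from workcell import get_obs, get_image, job gives the robot as it stands.
- The arm moves only by the shell command python3 -m crank 'ROWS' [FORCE]. ROWS is JSON, a list that holds one entry, the list of rows, each a list of 7 numbers: the turn, a rotation vector about the world's x, y, z in rad, then the shift along the world's x, y, z in m, then the opening, from 0 (shut) to 1 (fully open). A call has 1 to 8 rows; each row is the pose to reach, as a shift and turn from the pose commanded when the call began; what a row does not reach only later rows make up. A row lasts 1/12 s, in which the tool goes at most 41.7 mm and 7.16 degrees, less where a joint would pass 70% of its speed; a pose out of reach is approached as far as the arm can. A call with a gripper value outside its range is refused whole. The fingers move at their own pace and stop on an object; FORCE is the grip in N (left out, the last holds). Time passes only in rows, so rows that repeat a pose let the fingers close. It gives the time, the measured TCP pose, the force and the opening at its end, in the units of the state.
- get_obs(): the state, without advancing time (a new reading comes with each control period).
- get_image(name): name is "scene" or "top"; returns a dict with "img" (384x512x3 uint8, blue, green, red), "range_z" (384x512 float32, m along the optical axis (not along the pixel's ray), 0 where there is no reading), "camera_matrix" (3x3 intrinsics, pixels), "pose" (4x4, takes a point from camera to world coordinates). Camera axes: x right, y up, looking along -z (the intrinsics and any distortion apply to the point x, -y, -z); pixel columns grow to the right and rows downward; lengths in m; the calibration is good to about 2 mm. A picture is of the moment at which its call begins.
- job.hand_in(): hands the job in, once; it reports no verdict.
The state is a dict: "time": time; "joints": joint angles; "qvel": joint speeds; "joint_efforts": joint torques, N m; "tcp_pos": TCP position; "tcp_rot": TCP orientation; "contact_force": force on the tool from outside, world axes, zero at the start; "moment": the same for the moment, N m; "finger_gap": finger opening in m.
Only numpy, scipy, OpenCV 4.12 (cv2) and the standard library are available. Lean on these libraries where they do the work, as an engineer would, in place of code of your own. Each camera call takes 0.05 s, during which the arm holds its last target.

## Working session

There is one attempt and no reset: what is moved stays moved. The work goes in short steps, Python scripts to look and compute and a shell command to move; the robot and the scene stay as the last step left them, time stands still between calls to the robot, and variables do not carry over. Pictures are saved under pics/ and viewed, and the job is handed in when it is done.

```bash
ls; mkdir -p pics
cat > h.py <<'E'
import numpy as np, cv2
from workcell import get_obs, get_image, job
def save(name,tag):
    d=get_image(name); cv2.imwrite(f'pics/{tag}.png',d['img']); np.savez(f'pics/{tag}.npz',**{k:d[k] for k in d}); return d
def cloud(d):
    K=d['camera_matrix'];z=d['range_z'];h,w=z.shape
    u,v=np.meshgrid(np.arange(w),np.arange(h))
    X=(u-K[0,2])/K[0,0]*z;Y=(v-K[1,2])/K[1,1]*z
    P=np.stack([X,-Y,-z],-1)
    T=np.array(d['pose']);return P@T[:3,:3].T+T[:3,3]
def ray(d,u,v,zp):
    K=d['camera_matrix'];T=np.array(d['pose'])
    r=T[:3,:3]@np.array([(u-K[0,2])/K[0,0],-(v-K[1,2])/K[1,1],-1]);o=T[:3,3]
    return o+r*(zp-o[2])/r[2]
E
python3 - <<'E'
from h import *
for n in ('scene','top'):
    d=save(n,n+'0'); print(n,d.keys(),d['camera_matrix'],np.round(d['pose'],3))
o=get_obs(); print(o)
E
```

```text
pics
scene dict_keys(['img', 'range_z', 'camera_matrix', 'pose']) [[450.39816881   0.         252.38106187]
 [  0.         450.39816881 196.51454012]
 [  0.           0.           1.        ]] [[ 0.319 -0.795  0.515  1.199]
 [ 0.948  0.272 -0.168 -0.251]
 [-0.006  0.542  0.841  1.302]
 [ 0.     0.     0.     1.   ]]
top dict_keys(['img', 'range_z', 'camera_matrix', 'pose']) [[476.06438761   0.         256.85197793]
 [  0.         476.06438761 191.69582889]
 [  0.           0.           1.        ]] [[ 1.000e-02  9.980e-01 -6.900e-02  3.930e-01]
 [-1.000e+00  1.100e-02  0.000e+00 -1.600e-02]
 [ 1.000e-03  6.900e-02  9.980e-01  1.502e+00]
 [ 0.000e+00  0.000e+00  0.000e+00  1.000e+00]]
{'time': 0.1, 'joints': array([-1.42818191e+00,  2.17734010e-01,  1.61480805e+00,  3.55954180e-05,
        1.31132329e+00, -1.12188818e-01]), 'qvel': array([ 1.22979845e-03,  8.97158701e-04, -4.11057373e-03,  4.57339184e-05,
        8.48886979e-05, -5.86732807e-04]), 'joint_efforts': array([-1.58560277e-03, -3.98080122e+01, -3.04971242e+01, -2.28762369e-04,
        4.24152633e-03, -2.14780812e-05]), 'tcp_pos': array([ 0.15746447, -0.60405612,  0.23004662]), 'tcp_rot': array([ 0.55890569,  0.43298955,  0.56004226, -0.43185316]), 'contact_force': array([-0.04606258,  0.18076841, -0.42961441]), 'moment': array([-0.03329737, -0.00157582,  0.01030768]), 'finger_gap': 0.08555214962276927}
```

View pics/scene0.png

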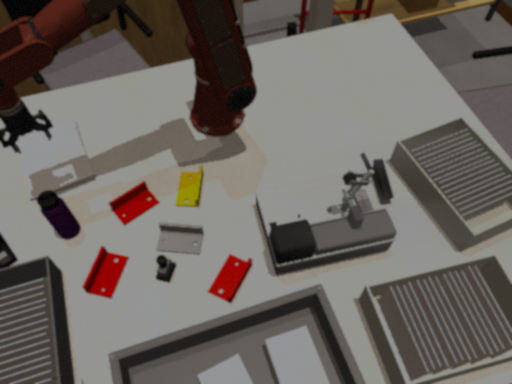

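View pics/top0.png

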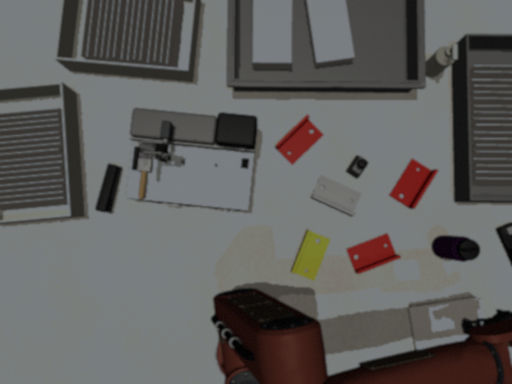

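The scene shows the opener at about (325,215) scene / (190,160) top. The grey guide is at (180,238) scene / (337,195) top, with red and yellow decoys around it. I'll zoom in.

Run:
```python
from h import *
s=cv2.imread('pics/scene0.png');t=cv2.imread('pics/top0.png')
def z(i,x0,x1,y0,y1,k,n): cv2.imwrite(f'pics/{n}.png',np.clip(cv2.resize(i[y0:y1,x0:x1],None,fx=k,fy=k,interpolation=cv2.INTER_CUBIC)*1.5,0,255).astype('uint8'))
z(s,240,410,140,280,4.5,'z_s1');z(t,95,270,90,220,4.5,'z_t1')
z(np.hstack([s[190:270,120:240],t[150:230,280:400]]),0,240,0,80,3.3,'z_g')
d=np.load('pics/top0.npz');P=cloud(d)
# point heights
for nm in('top','scene'):
    d=np.load(f'pics/{nm}0.npz');P=cloud(d)
    bgr=d['img'];
    sub=P[150:230,280:400] if nm=='top' else P[210:270,140:215]
    print(nm,np.percentile(sub[...,2],[1,10,50,90,99]))
    m=(P[...,2]>0.075)&(P[...,2]<0.095)&(P[...,1]>0.05)&(P[...,0]<0.75)
    q=P[m];print(len(q),q.min(0),q.max(0),np.median(q[:,2]))
```

```text
top [-0.00880191 -0.00540417 -0.00065063  0.00636393  0.09690398]
7630 [-0.03054312  0.05001434  0.07500814] [0.74913765 0.76443337 0.09499157] 0.08386071559279107
scene [-0.00583463 -0.00261877  0.00206494  0.02392903  0.10042344]
5670 [0.39316401 0.05008675 0.07500277] [0.74814116 0.81917304 0.09498469] 0.08502119521194096
```

View pics/z_s1.png

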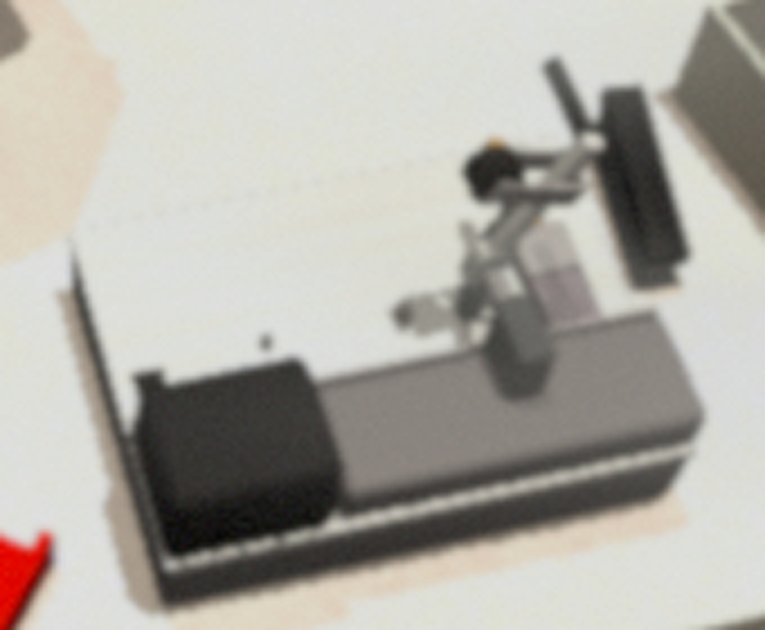

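View pics/z_t1.png

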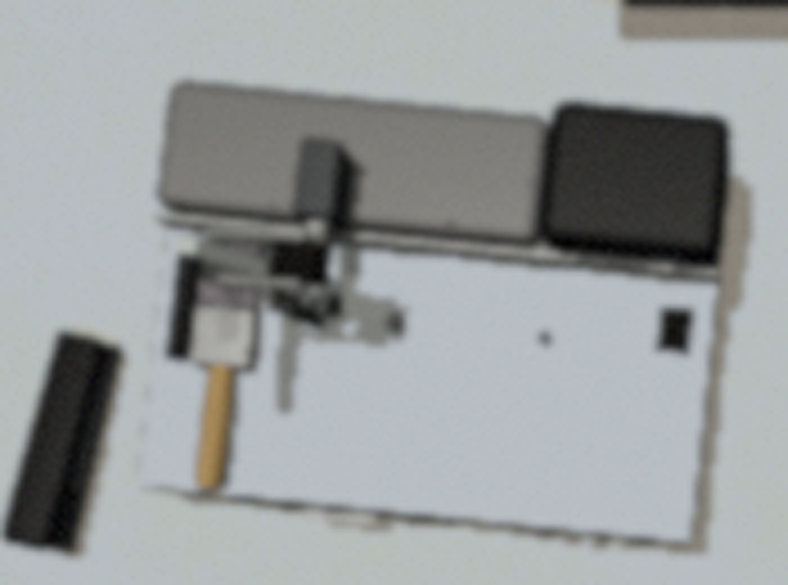

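View pics/z_g.png

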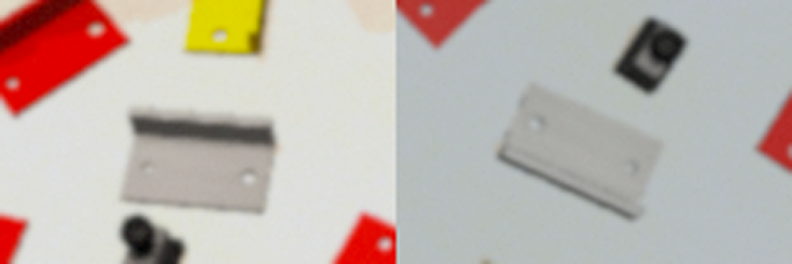

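Run:
```python
from h import *
t=cv2.imread('pics/top0.png');s=cv2.imread('pics/scene0.png')
g=cv2.cvtColor(t,cv2.COLOR_BGR2GRAY);gs=cv2.cvtColor(s,cv2.COLOR_BGR2GRAY)
print('top pins');print(g[155:175,172:225:1][:, :16]);print(g[160:170,210:222])
def z(i,x0,x1,y0,y1,k,n): cv2.imwrite(f'pics/{n}.png',np.clip(cv2.resize(i[y0:y1,x0:x1],None,fx=k,fy=k,interpolation=cv2.INTER_NEAREST)*1.6,0,255).astype('uint8'))
z(t,120,225,110,185,7,'p_t');z(s,285,400,150,240,6.5,'p_s')
```

```text
top pins
[[ 82  88  95 102 105 112 117 119 120 119 121 123 124 125 126 125]
 [ 82  85  87  88  91  96 102 102 102 103 108 117 125 125 125 126]
 [ 81  84  84  85  85  87  88  88  89  89  95 107 116 121 123 125]
 [ 82  85  85  84  84  85  84  86  84  83  84  92 102 110 119 124]
 [ 80  85  85  84  86  84  86  85  81  75  70  73  88 106 119 124]
 [ 85  89  88  85  84  85  85  82  77  66  57  59  80 107 120 125]
 [ 98 101  96  86  83  83  83  81  72  60  51  52  73 105 121 126]
 [113 110 100  88  83  83  82  82  72  61  51  50  74 104 121 125]
 [114 108  95  86  83  83  83  82  77  70  63  63  81 107 121 125]
 [106 102  92  85  83  84  83  83  84  85  81  81  94 113 122 125]
 [104 101  98  95  90  86  85  85  91 100 101 101 108 119 124 126]
 [115 114 114 111 105  99  96  97 102 112 116 117 120 124 126 125]
 [124 124 124 123 119 115 114 115 116 121 123 124 125 125 125 125]
 [125 126 126 126 124 124 124 124 124 125 125 125 125 125 125 126]
 [125 126 125 126 125 126 125 126 126 126 126 126 124 126 125 125]
 [125 125 126 125 126 125 126 125 125 126 126 125 126 126 125 125]
 [126 126 125 125 125 125 126 125 125 126 125 125 126 125 125 124]
 [125 126 124 126 125 125 125 126 125 125 125 126 125 125 126 125]
 [126 125 125 125 126 125 125 125 125 125 125 126 125 126 125 125]
 [125 125 126 125 125 126 125 126 125 125 125 126 125 125 126 125]]
[[126 125 126 125 125 125 126 125 125 125 125 125]
 [125 126 125 125 126 125 125 125 126 125 125 125]
 [125 125 126 125 125 122 121 123 125 125 125 125]
 [125 126 126 125 118 111 109 117 123 125 126 125]
 [125 126 125 122 110  92  89 107 120 125 125 126]
 [126 126 125 122 108  88  83 101 118 125 125 124]
 [125 125 125 123 116 104  97 108 120 125 125 125]
 [125 126 126 126 124 119 115 121 124 125 126 126]
 [125 126 127 125 125 125 124 124 126 125 125 126]
 [124 126 125 124 125 125 126 126 126 125 126 126]]
```

View pics/p_t.png

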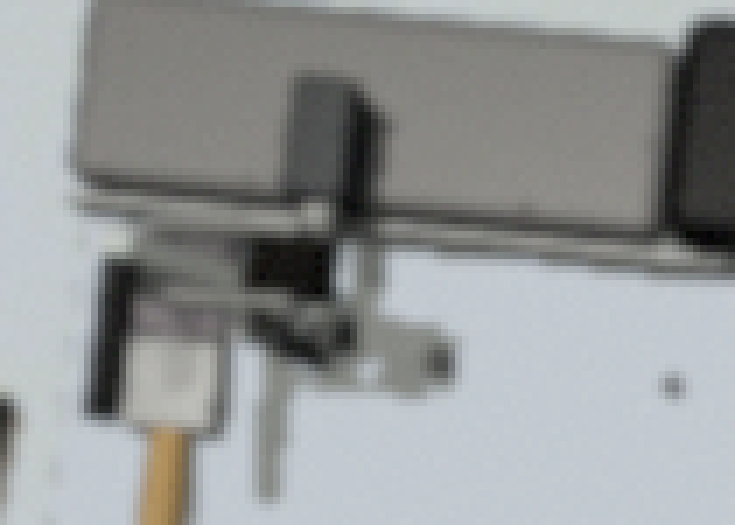

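View pics/p_s.png

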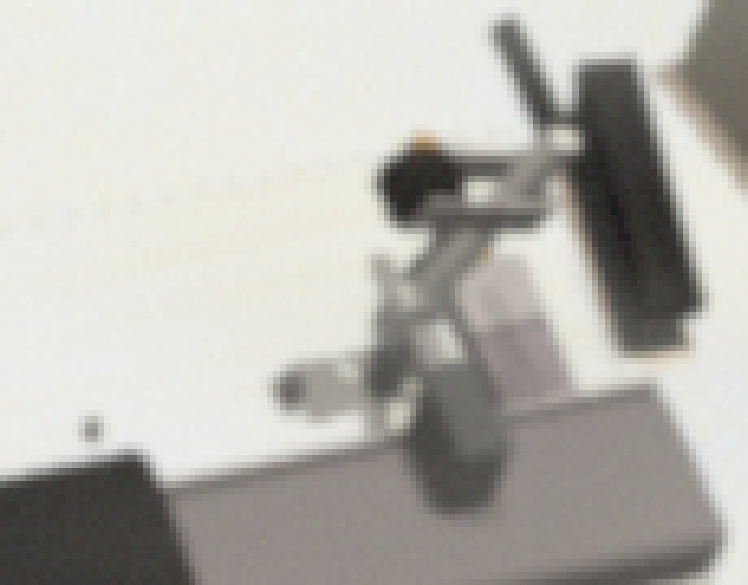

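Run:
```python
from h import *
D={n:np.load(f'pics/{n}0.npz') for n in('top','scene')}
def cen(n,x0,x1,y0,y1,thr=None):
    g=cv2.cvtColor(D[n]['img'],cv2.COLOR_BGR2GRAY).astype(float)[y0:y1,x0:x1]
    b=np.median(g) if thr is None else thr
    w=np.clip(b-4-g,0,None);v,u=np.mgrid[y0:y1,x0:x1];return (w*u).sum()/w.sum(),(w*v).sum()/w.sum()
ps=cen('top',211,221,159,170);pb=cen('top',178,187,157,166,80)
ss=cen('scene',292,306,209,224);sb=cen('scene',324,335,205,215,95)
print(ps,pb,ss,sb)
g=cv2.cvtColor(D['scene']['img'],cv2.COLOR_BGR2GRAY);print(g[203:217,322:342]);print(g[209:224,292:306])
for a,n,l in((ps,'top','ps'),(pb,'top','pb'),(ss,'scene','ps'),(sb,'scene','pb')): print(n,l,ray(D[n],*a,0.0935))
A=ray(D['top'],*ps,.0935);B=ray(D['top'],*pb,.0935);print(np.linalg.norm(A-B),np.degrees(np.arctan2(*(B-A)[:2]))*-1)
A=ray(D['scene'],*ss,.0935);B=ray(D['scene'],*sb,.0935);print(np.linalg.norm(A-B),np.degrees(np.arctan2(*(B-A)[:2]))*-1)
# deck front edge / fence line from top, via edges
```

```text
(np.float64(215.67697594501718), np.float64(164.76288659793815)) (np.float64(182.125), np.float64(161.30172413793105)) (np.float64(299.5652173913044), np.float64(221.24019607843138)) (np.float64(329.45581395348836), np.float64(209.52093023255813))
[[145 145 145 145 147 145 145 145 144 145 144 145 143 144 144 141 138 134
  129 114]
 [146 146 146 145 145 146 145 144 142 139 140 138 135 135 135 131 123 117
  110  96]
 [146 146 146 146 146 144 142 137 131 127 126 122 118 117 119 122 116 109
   99  85]
 [146 146 146 146 145 141 132 119 111 108 110 107 103 104 112 122 125 114
   97  79]
 [146 146 146 144 140 131 112  96  90  92  99  99 100  99 106 117 123 118
   98  74]
 [146 147 145 141 132 113  90  77  77  86  95  98 100  99 101 105 110 108
   93  71]
 [145 145 145 139 124 100  76  68  70  81  92  99  99  98 100  99 101  99
   90  74]
 [147 145 145 142 127 102  76  65  69  80  93  98  99  99 100 100  99  99
   94  82]
 [147 147 145 145 136 114  89  74  76  88  96  99  99 101 100  99 101 101
   97  91]
 [147 147 147 145 141 129 106  93  95 102 103 100 100 101 102 103 106 107
  104  97]
 [
[... 772 characters left out ...]
2 126  98  94 120 140 147 147 147 147]
 [147 147 146 147 144 132 113 110 128 142 145 148 146 146]
 [147 147 146 147 146 142 135 132 137 143 143 138 134 135]
 [147 146 146 145 145 143 138 134 132 130 123 112 103 104]
 [143 139 136 135 132 127 118 107 101  95  84  73  63  64]
 [127 117 107 102  96  88  77  68  61  53  46  44  41  41]
 [ 88  77  67  61  54  50  47  43  41  42  36  36  35  38]
 [ 50  45  43  39  38  37  38  36  38  38  38  38  37  37]]
top ps [0.56872821 0.10746311 0.0935    ]
top pb [0.57804455 0.20757288 0.0935    ]
scene ps [0.59111668 0.09929371 0.0935    ]
scene pb [0.58213592 0.20349587 0.0935    ]
0.10054232147907159 -5.316700698382156
0.10458844993019671 4.92591514594717
```

Run:
```python
from h import *
D={n:np.load(f'pics/{n}0.npz') for n in('top','scene')}
def cen(n,x0,x1,y0,y1,thr):
    g=cv2.cvtColor(D[n]['img'],cv2.COLOR_BGR2GRAY).astype(float)[y0:y1,x0:x1]
    w=np.clip(thr-g,0,None);v,u=np.mgrid[y0:y1,x0:x1];return (w*u).sum()/w.sum(),(w*v).sum()/w.sum()
def ori(n,u,v):
    d=D[n];K=d['camera_matrix'];T=d['pose'];r=T[:3,:3]@np.array([(u-K[0,2])/K[0,0],-(v-K[1,2])/K[1,1],-1]);return T[:3,3],r/np.linalg.norm(r)
def tri(a,b):
    A=np.zeros((3,3));c=np.zeros(3)
    for o,r in(a,b): M=np.eye(3)-np.outer(r,r);A+=M;c+=M@o
    x=np.linalg.solve(A,c);return x,[np.linalg.norm(np.cross(x-o,r)) for o,r in(a,b)]
t=dict(ps=cen('top',211,221,160,170,121),pb=cen('top',178,187,157,166,80))
s=dict(ps=cen('scene',295,303,212,219,140),pb=cen('scene',325,334,205,215,95))
for k in t:
    print(k,t[k],s[k],ray(D['top'],*t[k],.0935),ray(D['scene'],*s[k],.0935),tri(ori('top',*t[k]),ori('scene',*s[k])))
# opener yaw from depth cloud: housing/deck edges. front deck edge in top image
g=cv2.cvtColor(D['top']['img'],cv2.COLOR_BGR2GRAY).astype(float)
# fence bottom edge etc: print a column profile
for c in (150,170,190,210,225,240,248): print(c,g[125:152,c].astype(int),g[194:212,c].astype(int))
# deck plane via depth
P=cloud(D['top']);q=P[170:195,190:240].reshape(-1,3);print(np.median(q,0))
```

```text
ps (np.float64(215.67697594501718), np.float64(164.76288659793815)) (np.float64(298.6366120218579), np.float64(215.7513661202186)) [0.56872821 0.10746311 0.0935    ] [0.57199401 0.10387334 0.0935    ] (array([0.56911019, 0.10684905, 0.0873815 ]), [np.float64(0.0012021303587069732), np.float64(0.0012021303587068737)])
pb (np.float64(182.05414012738854), np.float64(161.2579617834395)) (np.float64(329.52901023890786), np.float64(209.47098976109214)) [0.57817354 0.20778672 0.0935    ] [0.58204232 0.20378674 0.0935    ] (array([0.57868486, 0.20771599, 0.08638385]), [np.float64(0.0012498186398720525), np.float64(0.0012498186398719451)])
150 [83 83 84 83 83 85 84 84 85 83 76 61 44 56 80 85 83 71 57 58 63 66 71 73
 71 68 72] [125 125 125 125 125 115  89  77 104 121 125 125 125 125 125 124 123 125]
170 [25 25 26 23 19 18 17 18 15 14 15 14 14 13  9 12 24 31 40 61 83 92 95 97
 98 98 93] [125 125 125 125 125 125 125 116  90  79 100 107 106 115 123 125 126 124]
190 [ 84  84  85  84  85  85  86  86  87  86  87  89  88  86  79  64  47  54
  79  80  68  82 111 123 125 125 125] [125 125 125 125 125 126 125 126 126 117  92  68  87 113 125 125 125 124]
210 [ 84  86  85  85  85  86  87  86  87  87  88  88  88  89  88  86  79  63
  45  56  82  83  69  81 109 124 126] [125 125 125 126 126 125 126 126 125 125 125 118  98  78  92 113 124 125]
225 [ 33  33  31  32  33  33  34  34  34  34  37  34  34  35  34  35  29  20
  12   6  16  34  50  54  74 104 121] [126 126 125 126 126 125 126 125 125 125 126 125 125 116  96  97 110 117]
240 [32 32 30 33 32 34 33 33 31 34 33 35 36 35 35 36 37 32 25 17  6 14 32 58
 74 67 79] [126 126 126 126 125 125 126 126 125 125 125 125 126 125 119 100  79  91]
248 [31 32 32 32 32 34 34 33 32 33 34 34 35 37 37 36 37 37 30 23 13  6  6 28
 52 62 61] [124 122 121 119 118 118 117 118 117 116 112 107 104 102 101  98  91  86]
[0.51794602 0.1100075  0.0834573 ]
```

Run:
```python
from h import *
t=cv2.imread('pics/top0.png');s=cv2.imread('pics/scene0.png')
def z(i,x0,x1,y0,y1,k): return np.clip(cv2.resize(i[y0:y1,x0:x1],None,fx=k,fy=k,interpolation=cv2.INTER_NEAREST)*1.6,0,255).astype('uint8')
cv2.imwrite('pics/g2.png',np.hstack([z(t,306,366,170,220,6),z(s,150,210,215,265,6)]))
for i in(t,s): print(i[200 if i is t else 270,300 if i is t else 200])
g=cv2.cvtColor(t,cv2.COLOR_BGR2GRAY);np.set_printoptions(linewidth=250);print(g[172:220,308:364])
```

```text
[126 127 123]
[141 149 148]
[[126 125 124 ...  69  95 114]
 [125 126 126 ...  84 109 122]
 [125 125 126 ... 101 117 124]
 ...
 [125 125 126 ... 125 125 125]
 [125 125 125 ... 125 125 125]
 [125 125 125 ... 125 126 125]]
```

View pics/g2.png

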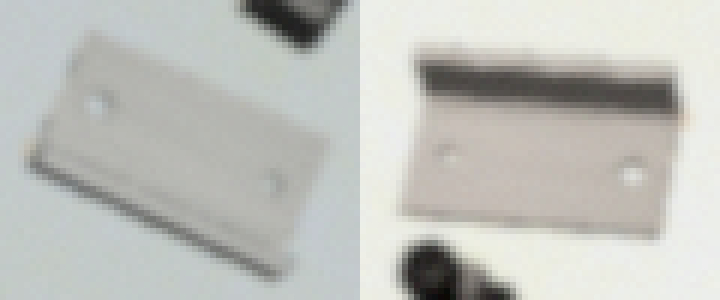

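Run:
```python
from h import *
np.set_printoptions(linewidth=220)
D={n:np.load(f'pics/{n}0.npz') for n in('top','scene')}
# top mask
d=D['top'];L=cv2.cvtColor(cv2.GaussianBlur(d['img'],(0,0),.6),cv2.COLOR_BGR2LAB).astype(int)
sub=L[172:220,305:368]
print(np.median(sub.reshape(-1,3),0), L[195,340],L[210,315],L[215,360],L[187,322],L[200,351])
for n,c in (('top',(337,194)),('scene',(180,243))):
    img=d=D[n]['img'].astype(int)
    g=cv2.cvtColor(D[n]['img'],cv2.COLOR_BGR2GRAY)
    bg=np.median(g[172:220,305:368]) if n=='top' else np.median(g[260:275,185:215])
    G=g[c[1],c[0]];thr=(int(bg)+int(G))/2
    if n=='top': bgv=125
    m=(g<(125+int(G))/2 if n=='top' else g<thr).astype('uint8')
    num,lab,st,ct=cv2.connectedComponentsWithStats(m,connectivity=4)
    k=lab[c[1],c[0]];print(n,bg,G,st[k],ct[k])
    mm=(lab==k).astype('uint8');cs,h=cv2.findContours(mm,cv2.RETR_CCOMP,cv2.CHAIN_APPROX_NONE)
    for q,hh in zip(cs,h[0]):
        if len(q)>3: print(len(q),q.mean(0),hh[3],cv2.minAreaRect(q))
```

```text
[132. 127. 129.] [122 127 130] [134 126 128] [134 127 127] [125 127 127] [116 127 129]
top 124.0 113 [ 310  175   51   43 1233] [335.25304136 195.90105434]
129 [[335.50387597 196.05426357]] -1 ((336.1620178222656, 196.10543823242188), (49.06702423095703, 26.811935424804688), 24.304548263549805)
8 [[321.5 187.5]] 0 ((321.5000305175781, 187.50001525878906), (2.8284268379211426, 2.8284268379211426), 45.0)
scene 148.0 118 [ 156  222   49   33 1297] [180.12798766 238.20277564]
141 [[179.58865248 238.20567376]] -1 ((180.27931213378906, 238.14828491210938), (46.58851623535156, 29.647239685058594), 4.763641834259033)
8 [[195. 244.]] 0 ((195.00003051757812, 244.00003051757812), (2.8284268379211426, 2.8284268379211426), 45.0)
```

Run:
```python
from h import *
np.set_printoptions(linewidth=220)
D={n:np.load(f'pics/{n}0.npz') for n in('top','scene')}
G={n:cv2.cvtColor(D[n]['img'],cv2.COLOR_BGR2GRAY) for n in D}
import sys
np.set_printoptions(threshold=100000,linewidth=250)
print(G['top'][182:194,316:328]);print(G['top'][194:207,345:358])
print(G['scene'][236:252,188:202]);print(G['scene'][233:248,157:172])
# side lines from contour
def lines(n,c,thr):
    m=(G[n]<thr).astype('uint8');_,lab=cv2.connectedComponents(m,connectivity=4)
    cs,_=cv2.findContours((lab==lab[c[1],c[0]]).astype('uint8'),cv2.RETR_EXTERNAL,cv2.CHAIN_APPROX_NONE)
    return max(cs,key=len)[:,0]
for n,c,thr in(('top',(337,194),119),('scene',(180,243),134)):
    q=lines(n,c,thr).astype(np.float32);a=cv2.approxPolyDP(q.reshape(-1,1,2),3,True)[:,0];print(n,a.tolist())
```

```text
[[120 111 108 110 111 112 113 113 113 112 112 113]
 [120 113 111 111 112 111 112 112 112 113 113 112]
 [119 113 111 110 109 109 108 108 111 112 113 113]
 [116 114 112 110 110 108 106 102 104 109 112 113]
 [115 113 112 111 113 115 111 102 100 106 112 112]
 [115 114 112 111 116 122 119 108 102 105 110 113]
 [114 114 113 111 115 119 119 112 107 108 111 112]
 [116 115 113 113 113 115 115 111 109 111 113 112]
 [114 115 114 114 114 115 113 111 111 113 113 114]
 [114 114 114 114 113 114 115 115 114 115 115 115]
 [114 114 114 113 113 115 115 114 114 115 115 115]
 [114 114 114 114 114 114 114 114 113 115 115 115]]
[[114 115 113 113 114 112 113 112 111 112 112 111 111]
 [114 114 114 114 114 113 113 113 112 112 111 112 111]
 [114 114 113 114 113 113 112 113 112 111 112 112 112]
 [114 113 113 114 113 112 112 111 112 113 112 110 110]
 [113 114 113 113 112 109 106 108 110 112 112 111 112]
 [114 114 113 112 110 108 104 103 107 110 112 111 112]
 [114 113 114 113 113 114 108 101 104 111 113 112 113]
 [115 114 114 113 114 115 109 102 106 111 111 113 115]
 [115 115 114 113 113 113 107 106 109 112 112 1
[... 1559 characters left out ...]
37 126 121 119 115 110 108 112 116 118 120 120 120 121]
 [144 133 124 120 118 112 109 113 118 117 118 120 120 120 120]
 [142 131 122 119 118 115 115 122 126 122 120 120 120 119 120]
 [139 127 121 119 119 117 118 120 122 121 121 120 120 120 120]
 [137 126 119 119 118 119 117 118 119 120 121 120 119 119 120]
 [135 125 120 119 119 118 119 119 119 119 119 120 120 120 119]
 [131 122 119 119 119 119 119 119 119 120 119 119 120 121 121]
 [129 121 118 119 119 119 119 119 118 120 121 119 120 120 119]
 [126 120 118 119 118 118 119 120 119 119 119 119 120 119 120]]
top [[320.0, 175.0], [310.0, 198.0], [353.0, 216.0], [360.0, 193.0]]
scene [[159.0, 223.0], [156.0, 250.0], [200.0, 253.0], [202.0, 226.0]]
```

Run:
```python
from h import *
D={n:np.load(f'pics/{n}0.npz') for n in('top','scene')}
def c(n,x0,x1,y0,y1):
    g=cv2.cvtColor(D[n]['img'],cv2.COLOR_BGR2GRAY).astype(float)[y0:y1,x0:x1]
    w=np.clip(abs(g-np.median(g))-2.5,0,4);v,u=np.mgrid[y0:y1,x0:x1];return (w*u).sum()/w.sum(),(w*v).sum()/w.sum()
for n,B,S in(('top',(318,328,182,192),(348,356,196,205)),('scene',(190,200,239,248),(160,169,237,244))):
    b,s=c(n,*B),c(n,*S);pb,ps=ray(D[n],*b,.005),ray(D[n],*s,.005);e=pb-ps;L=np.hypot(*e[:2]);y=e/L;x=np.array([y[1],-y[0],0])
    print(n,b,s,pb,ps,'L',L,'yaw',np.degrees(np.arctan2(-y[0],y[1])),'wall',(pb+ps)/2-.04*x)
    print(' corners:',end='')
    for q,zz in ({'top':[((320,175),.006),((360,193),.006),((310,198),.046),((353,216),.046)],'scene':[((156,250),.006),((200,253),.006),((159,223),.046),((202,226),.046)]}[n]):
        p=ray(D[n],*q,zz)-(pb+ps)/2; print(np.round([p@x,p@y],4),end=' ')
    print()
```

```text
top (np.float64(322.7985074626866), np.float64(186.52985074626866)) (np.float64(351.8), np.float64(200.01176470588234)) [ 0.51425308 -0.22390544  0.005     ] [ 0.47262115 -0.31529335  0.005     ] L 0.10042393875074734 yaw -24.491724956342 wall [ 0.45703627 -0.25301693  0.005     ]
 corners:[0.0294 0.0735] [ 0.031  -0.0643] [-0.0541  0.0749] [-0.0484 -0.0671] 
scene (np.float64(194.9418604651163), np.float64(242.80232558139534)) (np.float64(163.56578947368422), np.float64(239.60526315789474)) [ 0.51211058 -0.22298085  0.005     ] [ 0.4682041  -0.31610617  0.005     ] L 0.10295680304663642 yaw -25.24281466602514 wall [ 0.45397699 -0.2524853   0.005     ]
 corners:[ 0.0396 -0.067 ] [0.0342 0.0743] [-0.0368 -0.0675] [-0.0414  0.0713]
```

```bash
cat >> h.py <<'E'
from scipy.spatial.transform import Rotation as R
def tool(o=None):
    o=o or get_obs();q=o['tcp_rot'];return R.from_quat([q[1],q[2],q[3],q[0]])
def st():
    o=get_obs();M=tool(o).as_matrix();print('t',round(o['time'],2),'p',np.round(o['tcp_pos'],4),'xax',np.round(M[:,0],3),'zyaw',np.round(np.degrees(np.arctan2(M[1,2],M[0,2])),2),'F',np.round(o['contact_force'],1),'M',np.round(o['moment'],2),'gap',round(o['finger_gap'],4),'J',np.round(o['joints'],2));return o
E
python3 -c "from h import *; st()"; python3 -m crank --help | head -20
```

```text
t 0.1 p [ 0.1575 -0.6041  0.23  ] xax [-0.     0.002 -1.   ] zyaw -75.4 F [-0.   0.2 -0.4] M [-0.03 -0.    0.01] gap 0.0856 J [-1.43  0.22  1.61  0.    1.31 -0.11]invalid input: not JSON, or not a number
```

Run:
```python
from h import *
for n,(a,b,c,e) in(('top',(430,485,232,265)),('scene',(35,85,185,242))):
    P=cloud(np.load(f'pics/{n}0.npz'))[c:e,a:b].reshape(-1,3);q=P[P[:,2]>.03];print(np.percentile(q,[2,50,98],axis=0).round(3))
P=cloud(np.load('pics/top0.npz'))[150:182,345:372].reshape(-1,3);q=P[P[:,2]>.03];print('stamp',np.percentile(q,[2,50,98],axis=0).round(3))
```

```text
[[ 0.3   -0.618  0.038]
 [ 0.334 -0.576  0.161]
 [ 0.366 -0.561  0.217]]
[[ 0.314 -0.629  0.036]
 [ 0.355 -0.592  0.149]
 [ 0.369 -0.565  0.22 ]]
stamp [[ 0.52  -0.34   0.036]
 [ 0.574 -0.322  0.059]
 [ 0.603 -0.247  0.385]]
```

```bash
python3 -m crank '[[[0,0,0.03,0.009,0.011,0.005,0.6],[0,0,0.08,0.027,0.032,0.01,0.5],[0,0,0.15,0.051,0.06,0.02,0.5],[0,0,0.23,0.078,0.092,0.02,0.5],[0,0,0.31,0.104,0.124,0.02,0.5],[0,0,0.39,0.131,0.156,0.02,0.5],[0,0,0.47,0.158,0.187,0.02,0.5],[0,0,0.55,0.185,0.219,0.02,0.5]]]' 60
python3 -m crank '[[[0,0,0.08,0.027,0.032,0,0.5],[0,0,0.16,0.054,0.064,0,0.5],[0,0,0.23,0.079,0.094,-0.01,0.5],[0,0,0.29,0.099,0.117,-0.03,0.5],[0,0,0.333,0.1135,0.1345,-0.06,0.5],[0,0,0.333,0.1135,0.1345,-0.09,0.5],[0,0,0.333,0.1135,0.1345,-0.11,0.5],[0,0,0.333,0.1135,0.1345,-0.11,0.5]]]'
python3 -c "
from h import *
st();save('top','t1');save('scene','s1')
t=cv2.imread('pics/t1.png')[140:260,270:400];s=cv2.imread('pics/s1.png')[160:280,110:240]
cv2.imwrite('pics/v1.png',np.hstack([cv2.resize(i,None,fx=3,fy=3) for i in(t,s)]))"
```

```text
time: 0.77
tcp_pos: [0.3435, -0.3833, 0.2515]
tcp_rot: [0.657, 0.263, 0.656, -0.262]
contact_force: [1.3, -0.4, 0.5]
finger_gap: 0.0426
time: 1.43
tcp_pos: [0.4525, -0.2472, 0.136]
tcp_rot: [0.687, 0.153, 0.694, -0.149]
contact_force: [-0.2, 0.0, -1.3]
finger_gap: 0.0425
t 1.43 p [ 0.4525 -0.2472  0.136 ] xax [-0.009  0.007 -1.   ] zyaw -24.64 F [-0.2  0.  -1.3] M [ 0.06  0.03 -0.01] gap 0.0425 J [-0.64  0.1   1.94  0.    1.11 -0.21]
```

View pics/v1.png

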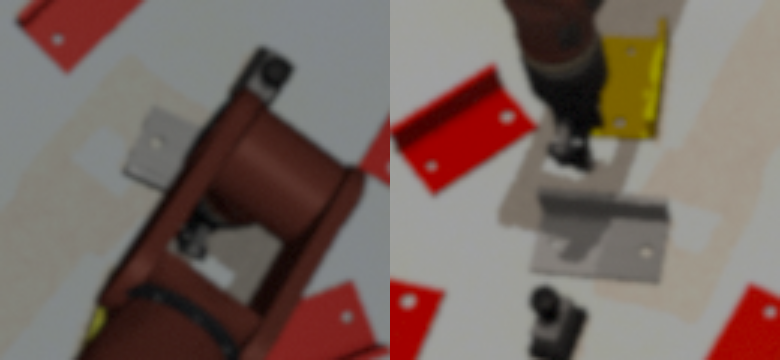

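```bash
python3 -m crank '[[[0,0,0,0,0,-0.03,0.5],[0,0,0,0,0,-0.06,0.5],[0,0,0,0,0,-0.07,0.5],[0,0,0,0,0,-0.07,0.5],[0,0,0,0,0,-0.07,0.5]]]'
python3 -c "
from h import *
st();save('scene','s2')
s=cv2.imread('pics/s2.png')[180:270,130:230]
cv2.imwrite('pics/v2.png',cv2.resize(s,None,fx=6,fy=6)*1)"
```

```text
time: 1.95
tcp_pos: [0.4566, -0.2522, 0.0727]
tcp_rot: [0.691, 0.152, 0.69, -0.152]
contact_force: [0.1, 0.2, -0.0]
finger_gap: 0.0429
t 1.95 p [ 0.4566 -0.2522  0.0727] xax [ 0.001 -0.001 -1.   ] zyaw -24.83 F [ 0.1  0.2 -0. ] M [-0.01 -0.07 -0.06] gap 0.0429 J [-0.64  0.2   1.97  0.    0.98 -0.21]
```

View pics/v2.png

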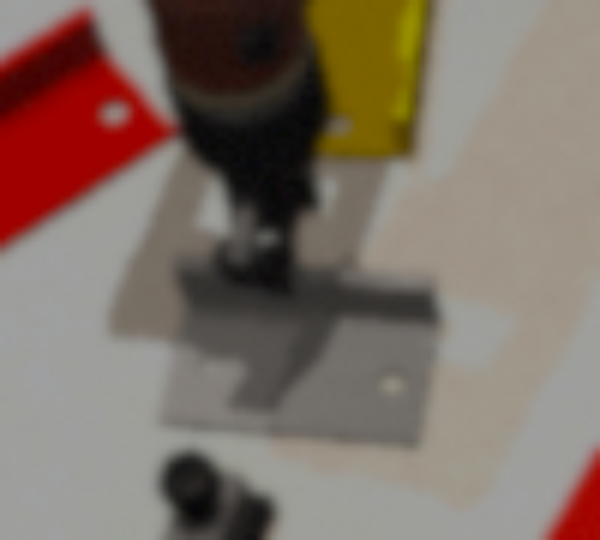

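```bash
cat >> h.py <<'E'
def proj(d,p):
    K=d['camera_matrix'];T=np.array(d['pose']);c=T[:3,:3].T@(np.array(p)-T[:3,3]);return K[0,2]+K[0,0]*c[0]/-c[2],K[1,2]+K[1,1]*-c[1]/-c[2]
E
python3 - <<'E'
from h import *
d=np.load('pics/s2.npz')
for p in([.4566,-.2522,.073],[.4566,-.2522,.046],[.4566,-.2522,.13]): print(proj(d,p), (np.array(proj(d,p))-[130,180])*6)
y=np.array([.42,.9075,0]);x=np.array([.9075,-.42,0])
for s in(-.07,0,.07): p=np.array([.456,-.2505,.046])+s*y-.005*x; print(proj(d,p),(np.array(proj(d,p))-[130,180])*6)
E
```

```text
(np.float64(178.98828856181228), np.float64(220.64422358728999)) [293.92973137 243.86534152]
(np.float64(180.19975189275826), np.float64(224.84562273551694)) [301.19851136 269.07373641]
(np.float64(176.29865672543875), np.float64(211.31648198939953)) [277.79194035 187.89889194]
(np.float64(159.51234065562204), np.float64(221.19103688417826)) [177.07404393 247.14622131]
(np.float64(180.97675111762464), np.float64(223.180849008646)) [305.86050671 259.08509405]
(np.float64(202.57451490530772), np.float64(225.18302336708925)) [435.44708943 271.0981402 ]
```

Run:
```python
from h import *
d=np.load('pics/s2.npz')
x=np.array([.9075,-.42,0]);y=np.array([.42,.9075,0])
img=cv2.resize(d['img'][180:270,130:230],None,fx=8,fy=8,interpolation=cv2.INTER_CUBIC);img=np.clip(img*1.8,0,255).astype('uint8')
def mark(p,c):
    u,v=proj(d,p);cv2.circle(img,(int((u-130+.5)*8),int((v-180+.5)*8)),4,c,1)
t=np.array([.4566,-.2522,.0727])
for s in(-1,1):
    for w in(-.011,.011):
        mark(t+s*.0215*x+w*y+[0,0,.006],(0,0,255));mark(t+s*.037*x+w*y+[0,0,.006],(0,255,255))
mark(t+[0,0,.019],(255,0,0))
cv2.imwrite('pics/v3.png',img)
```

```text
(no output)
```

View pics/v3.png

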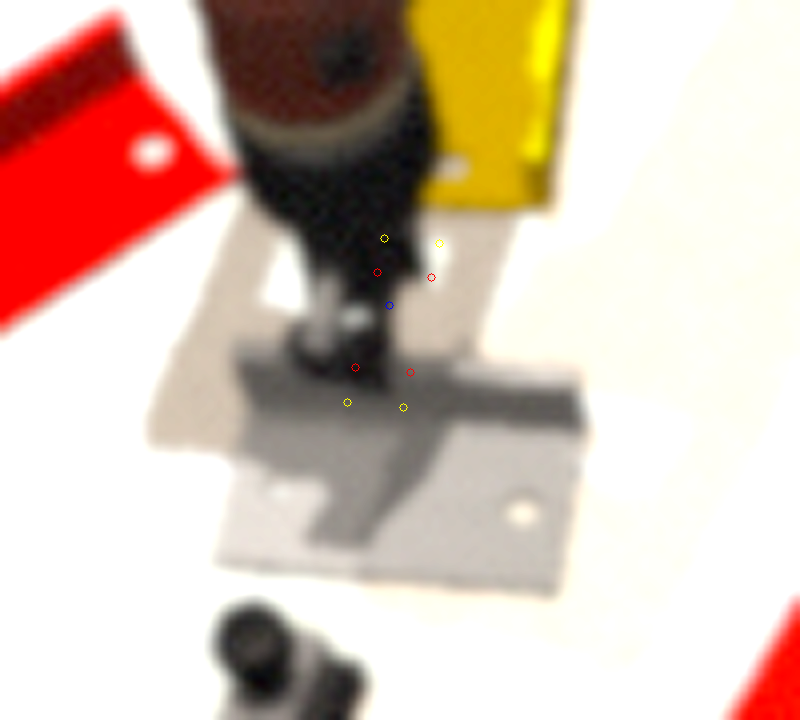

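```bash
python3 -m crank '[[[0,0,0,0.0065,0.0025,-0.005,0.5],[0,0,0,0.0065,0.0025,-0.015,0.5],[0,0,0,0.0065,0.0025,-0.022,0.5],[0,0,0,0.0065,0.0025,-0.029,0.5],[0,0,0,0.0065,0.0025,-0.036,0.5],[0,0,0,0.0065,0.0025,-0.036,0.5]]]'
python3 - <<'E'
from h import *
st();d=save('scene','s3');d2=save('top','t3')
z=lambda i:np.clip(cv2.resize(i,None,fx=5,fy=5,interpolation=cv2.INTER_CUBIC)*1.7,0,255).astype('uint8')
cv2.imwrite('pics/v4.png',np.hstack([z(d['img'][195:265,140:220]),z(d2['img'][165:235,300:375])]))
E
```

```text
time: 2.5
tcp_pos: [0.4609, -0.2479, 0.0331]
tcp_rot: [0.689, 0.152, 0.692, -0.151]
contact_force: [0.8, 1.0, -0.6]
finger_gap: 0.0429
t 2.5 p [ 0.4609 -0.2479  0.0331] xax [-0.003  0.002 -1.   ] zyaw -24.81 F [ 0.8  1.  -0.6] M [ 0.05  0.04 -0.05] gap 0.0429 J [-0.63  0.27  1.97 -0.    0.9  -0.19]
```

View pics/v4.png

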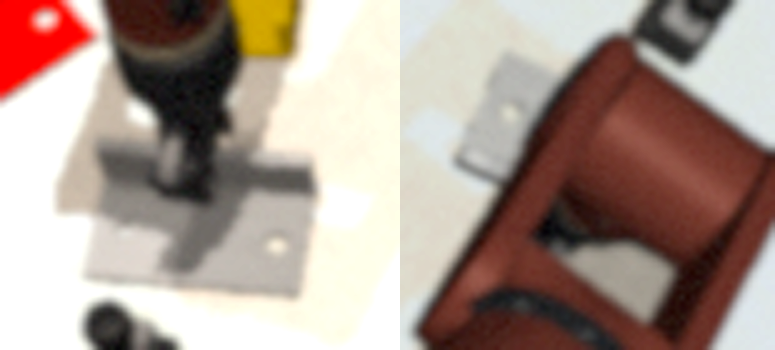

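```bash
python3 -m crank '[[[0,0,0,0.0034,0.0073,-0.003,0.5],[0,0,0,0.0034,0.0073,-0.009,0.5],[0,0,0,0.0034,0.0073,-0.015,0.5],[0,0,0,0.0034,0.0073,-0.0205,0.5],[0,0,0,0.0034,0.0073,-0.0205,0.5],[0,0,0,0.0034,0.0073,-0.0205,0.5]]]'
python3 - <<'E'
from h import *
st();d=save('scene','s4')
z=lambda i:np.clip(cv2.resize(i,None,fx=8,fy=8,interpolation=cv2.INTER_CUBIC)*1.7,0,255).astype('uint8')
cv2.imwrite('pics/v5.png',z(d['img'][195:265,140:220]))
E
```

```text
time: 3.1
tcp_pos: [0.4653, -0.2413, 0.0141]
tcp_rot: [0.69, 0.152, 0.691, -0.152]
contact_force: [-0.4, -0.5, -0.2]
finger_gap: 0.043
t 3.1 p [ 0.4653 -0.2413  0.0141] xax [-0.001  0.001 -1.   ] zyaw -24.8 F [-0.4 -0.5 -0.2] M [-0.07 -0.03  0.02] gap 0.043 J [-0.61  0.3   1.97 -0.    0.86 -0.18]
```

View pics/v5.png

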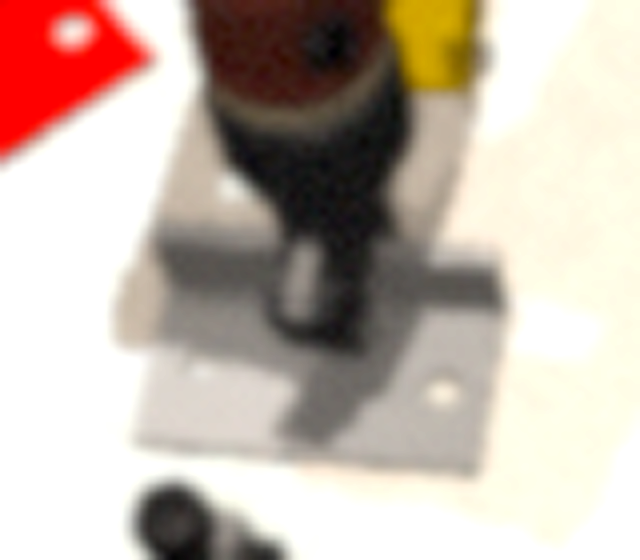

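```bash
python3 -m crank '[[[0,0,0,0,0,0,0.3],[0,0,0,0,0,0,0.2],[0,0,0,0,0,0,0.1],[0,0,0,0,0,0,0],[0,0,0,0,0,0,0],[0,0,0,0,0,0,0]]]' 60
python3 -c "from h import *; st()"
```

```text
time: 3.65
tcp_pos: [0.4657, -0.2417, 0.0151]
tcp_rot: [0.69, 0.152, 0.691, -0.152]
contact_force: [-0.7, 1.0, 4.2]
finger_gap: 0.009
t 3.65 p [ 0.4657 -0.2417  0.0151] xax [-0.  0. -1.] zyaw -24.81 F [-0.7  1.   4.2] M [ 0.11  0.31 -0.02] gap 0.009 J [-0.61  0.3   1.97 -0.    0.87 -0.18]
```

```bash
python3 -m crank '[[[0,0,0,0,0,0.008,0],[0,0,0,0,0,0.025,0],[0,0,0,0,0,0.055,0],[0,0,0,0,0.005,0.09,0],[0,0,0.02,0.0,0.02,0.125,0],[0,0,0.04,0.0,0.04,0.155,0],[0,0,0.07,0.0,0.065,0.18,0],[0,0,0.1,0.0,0.095,0.2,0]]]'
python3 -m crank '[[[0,0,0.03,0.0,0.032,0.01,0],[0,0,0.06,0.0,0.066,0.015,0],[0,0,0.09,0.0,0.1,0.015,0],[0,0,0.12,0.005,0.135,0.015,0],[0,0,0.15,0.01,0.17,0.015,0],[0,0,0.18,0.02,0.205,0.015,0],[0,0,0.21,0.03,0.235,0.015,0],[0,0,0.23,0.04,0.263,0.01,0]]]'
python3 -m crank '[[[0,0,0.007,0.012,0.022,0,0],[0,0,0.007,0.022,0.037,-0.01,0],[0,0,0.007,0.029,0.042,-0.03,0],[0,0,0.007,0.029,0.042,-0.055,0],[0,0,0.007,0.029,0.042,-0.075,0],[0,0,0.007,0.029,0.042,-0.085,0],[0,0,0.007,0.029,0.042,-0.085,0],[0,0,0.007,0.029,0.042,-0.085,0]]]'
python3 - <<'E'
from h import *
st();d=save('scene','s5');d2=save('top','t5')
z=lambda i,k:np.clip(cv2.resize(i,None,fx=k,fy=k,interpolation=cv2.INTER_CUBIC)*1.7,0,255).astype('uint8')
cv2.imwrite('pics/v6.png',z(d['img'][130:280,240:410],4.5));cv2.imwrite('pics/v7.png',z(d2['img'][90:220,100:270],4.5))
E
```

```text
time: 4.32
tcp_pos: [0.4667, -0.147, 0.2177]
tcp_rot: [0.699, 0.117, 0.696, -0.118]
contact_force: [1.3, 0.8, -1.7]
finger_gap: 0.0091
time: 4.98
tcp_pos: [0.5063, 0.1186, 0.2257]
tcp_rot: [0.707, 0.036, 0.705, -0.035]
contact_force: [1.0, -0.2, -1.5]
finger_gap: 0.0092
time: 5.65
tcp_pos: [0.5344, 0.1582, 0.1394]
tcp_rot: [0.706, 0.034, 0.707, -0.034]
contact_force: [0.3, 0.5, -2.0]
finger_gap: 0.0092
t 5.65 p [0.5344 0.1582 0.1394] xax [-0.001 -0.    -1.   ] zyaw -5.51 F [ 0.3  0.5 -2. ] M [0.02 0.01 0.  ] gap 0.0092 J [0.16 0.17 1.85 0.   1.12 0.26]
```

View pics/v6.png

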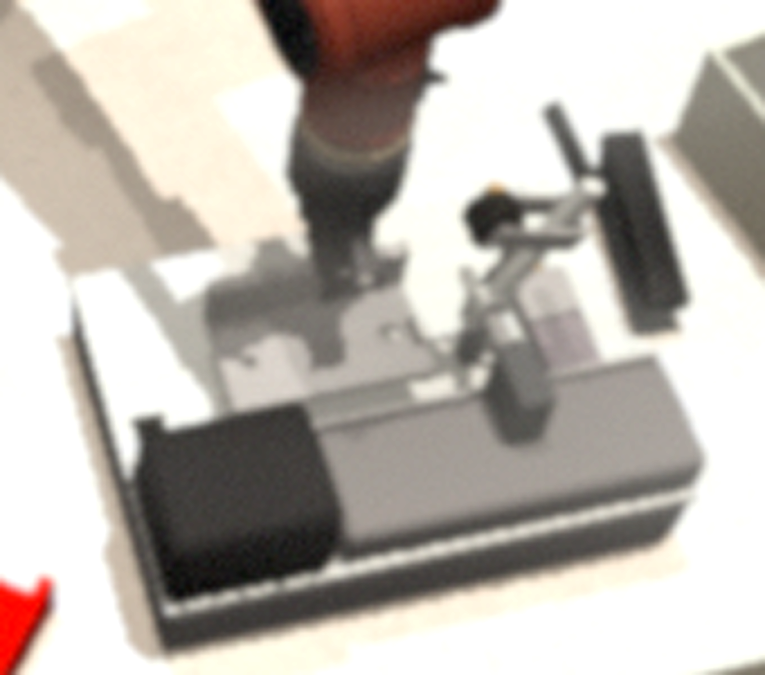

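View pics/v7.png

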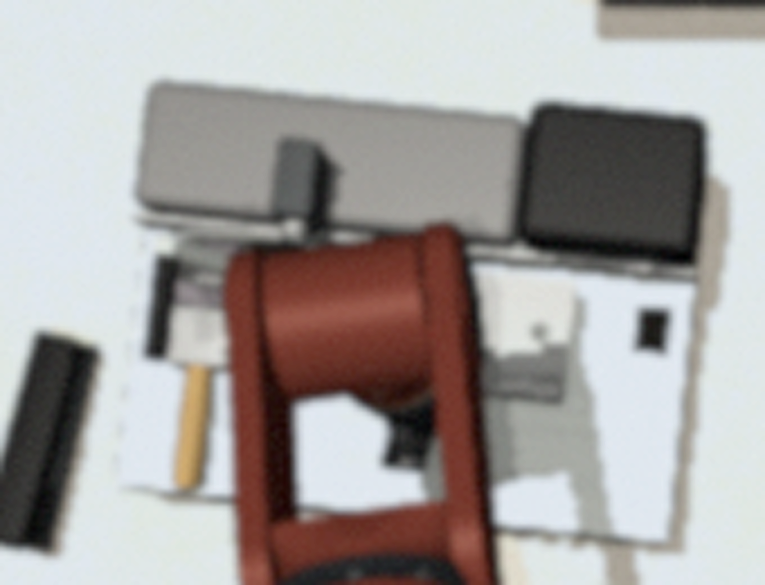

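Run:
```python
from h import *
np.set_printoptions(threshold=100000,linewidth=250)
d=np.load('pics/s5.npz');g=cv2.cvtColor(d['img'],cv2.COLOR_BGR2GRAY)
print('big');print(g[194:212,316:342]);print('small');print(g[200:220,284:306])
d2=np.load('pics/t5.npz');g2=cv2.cvtColor(d2['img'],cv2.COLOR_BGR2GRAY);print('top small');print(g2[154:172,206:230])
z=lambda i,k:np.clip(cv2.resize(i,None,fx=k,fy=k,interpolation=cv2.INTER_NEAREST)*1.7,0,255).astype('uint8')
cv2.imwrite('pics/v8.png',z(d['img'][175:230,280:345],11))
```

```text
big
[[ 49  52  53  57  67  76  79  82  83  90  98 103 111 125 141 149 151 151 151 151 151 152 152 152 151 148]
 [ 54  57  59  67  78  91  98  99 100 104 107 109 113 121 136 146 150 151 152 152 151 151 151 151 151 150]
 [ 63  67  73  81  91 102 107 108 108 107 109 110 111 115 128 142 149 150 150 151 150 151 151 151 150 148]
 [ 70  77  87  96 102 107 108 109 108 110 109 109 109 112 121 136 146 150 150 151 151 150 150 151 149 145]
 [ 77  88  99 106 108 109 108 109 108 108 108 108 109 110 115 129 142 148 149 151 150 150 150 150 149 141]
 [ 88  98 106 108 109 108 109 108 109 109 108 109 108 108 111 120 135 145 150 150 151 151 151 150 149 137]
 [ 97 105 108 109 108 108 108 108 108 107 108 108 107 105 101 104 123 140 147 150 151 151 151 150 148 137]
 [101 109 108 109 110 110 110 109 106 103 101 103 103 101  91  92 113 133 143 148 150 151 151 150 148 139]
 [103 109 111 111 109 109 109 106  98  91  91  95  98  96  87  83 101 125 138 145 149 150 149 149 145 135]
 [103 110 110 109 110 110 109 103  93  87  94 103 103  99  92  83  91 113 131 140 146 146 142 140 133 119]
 [ 98 107 110 110 110 109 
[... 3750 characters left out ...]
5 121]
 [ 35  71 103 119 124 128 132 133 133 133 133 129 118 108 104 111 120 124 124 120 109  98 104 122]
 [ 32  65  95 112 121 128 133 133 133 133 134 131 129 119 107  98 100 102 101 100  99  97 105 122]
 [ 26  51  76  95 112 125 128 127 126 126 124 125 123 117 101  85  80  80  80  83  90  96 105 121]
 [ 19  37  57  77 101 113 113 107 103 102 103 103 102  98  87  78  72  72  73  78  86  95 105 121]
 [ 19  35  50  64  81  91  89  83  81  81  80  81  79  80  77  75  73  74  73  77  87  94 105 122]
 [ 22  37  48  58  65  72  74  73  73  73  73  73  74  74  73  75  73  73  74  77  86  95 103 119]
 [ 24  39  52  56  58  67  70  71  71  71  71  72  73  70  73  72  72  72  72  76  87  94  99 113]]
```

View pics/v8.png

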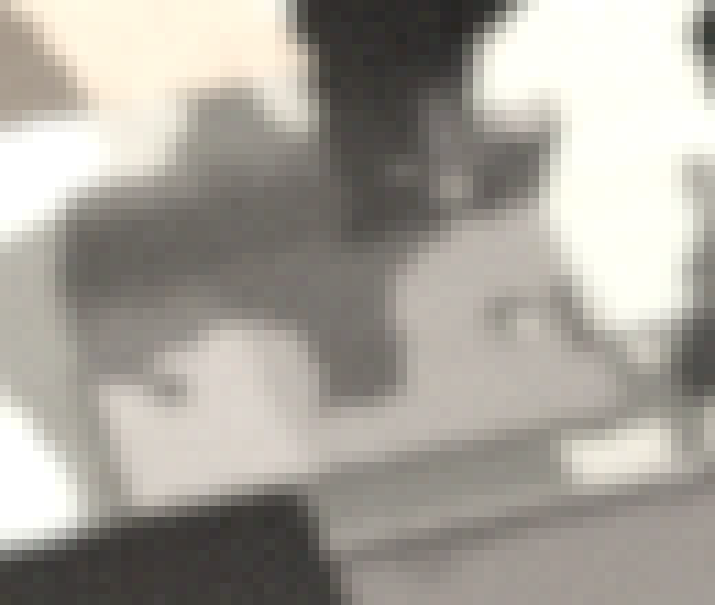

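Run:
```python
from h import *
d=np.load('pics/s5.npz');t=np.load('pics/t5.npz')
g=cv2.cvtColor(t['img'],cv2.COLOR_BGR2GRAY).astype(float)[159:166,216:224];w=np.clip(127-g,0,None);w[5:,4:]=0;v,u=np.mgrid[159:166,216:224];c=((w*u).sum()/w.sum(),(w*v).sum()/w.sum());print(c)
tcp=np.array([.5344,.1582,.1394]);a=np.radians(-5.51);x=np.array([np.cos(a),np.sin(a),0]);y=np.array([-np.sin(a),np.cos(a),0])
fk=lambda s:tcp+.04*x+s*.05*y
def rep(n,p,s): e=p-fk(s);print(n,p.round(4),'minus FK in guide axes',np.round([e@x,e@y],4))
rep('top small',ray(t,*c,.129),-1)
rep('sc big',ray(d,326.8,203,.128),1);rep('sc small',ray(d,294.5,210,.128),-1)
# predicted FK corner points in scene/top px
for s in(-.07,.07): print('edge end',s,[np.round(proj(q,tcp+.075*x+s*y+[0,0,-.009]),1) for q in(d,t)], 'wall top outer',[np.round(proj(q,tcp-.005*x+s*y+[0,0,.031]),1) for q in(d,t)])
```

```text
(np.float64(219.17957746478874), np.float64(163.05281690140845))
top small [0.5694 0.0943 0.129 ] minus FK in guide axes [ 0.001  -0.0103]
sc big [0.5757 0.1923 0.128 ] minus FK in guide axes [-0.0022 -0.0121]
sc small [0.567  0.0894 0.128 ] minus FK in guide axes [-0.0009 -0.0154]
edge end -0.07 [array([296.4, 219.9]), array([223.8, 151.8])] wall top outer [array([290. , 190.8]), array([219.6, 177.7])]
edge end 0.07 [array([340.9, 210.6]), array([175.9, 146.7])] wall top outer [array([334.3, 182. ]), array([170.2, 172.4])]
```

```bash
python3 -m crank '[[[0,0,0,0,0.005,-0.002,0],[0,0,0,0,0.01,-0.006,0],[0,0,0,0,0.0133,-0.01,0],[0,0,0,0,0.0133,-0.012,0],[0,0,0,0,0.0133,-0.012,0],[0,0,0,0,0.0133,-0.012,0]]]' 80
python3 - <<'E'
from h import *
st();d=save('scene','s6');d2=save('top','t6')
z=lambda i,k:np.clip(cv2.resize(i,None,fx=k,fy=k,interpolation=cv2.INTER_CUBIC)*1.7,0,255).astype('uint8')
cv2.imwrite('pics/v9.png',np.hstack([z(d['img'][180:230,280:345],6),z(d2['img'][140:190,200:260],6)]))
E
```

```text
time: 6.25
tcp_pos: [0.5345, 0.1717, 0.1274]
tcp_rot: [0.706, 0.034, 0.707, -0.034]
contact_force: [-0.0, -0.6, -2.6]
finger_gap: 0.0085
t 6.25 p [0.5345 0.1717 0.1274] xax [-0.001 -0.    -1.   ] zyaw -5.48 F [-0.  -0.6 -2.6] M [ 0.03  0.05 -0.01] gap 0.0085 J [ 0.19  0.2   1.85 -0.    1.1   0.28]
```

View pics/v9.png

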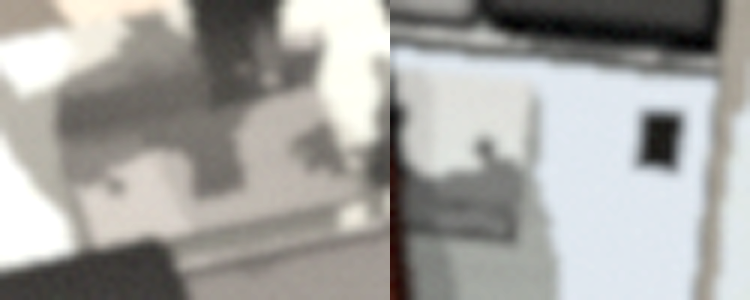

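Run:
```python
from h import *
np.set_printoptions(threshold=100000,linewidth=250)
d=np.load('pics/s6.npz');t=np.load('pics/t6.npz')
g=cv2.cvtColor(t['img'],cv2.COLOR_BGR2GRAY);print(g[158:172,208:226])
gs=cv2.cvtColor(d['img'],cv2.COLOR_BGR2GRAY);print(gs[203:217,290:308]);print(gs[197:212,322:344])
for n,p in(('ps',[.56873,.10746]),('pb',[.57817,.20779])): print(n,'top px expected at hole plane',proj(t,p+[.118]))
for n,p in(('ps',[.5720,.1039]),('pb',[.5820,.2038])): print(n,'scene px expected',proj(d,p+[.118]))
```

```text
[[131 132 132 131 132 131 131 132 132 132 132 131 132 130 123 109 106 122]
 [130 131 131 132 132 132 132 132 132 132 132 132 131 130 121 106 106 122]
 [131 132 132 132 133 132 131 132 131 131 133 131 131 129 120 107 106 122]
 [131 132 133 132 132 132 130 127 129 131 132 132 132 128 119 106 106 122]
 [132 132 132 132 132 129 121 115 116 125 129 133 132 128 116 103 105 122]
 [131 132 132 132 130 124 107  93  97 112 126 132 133 126 111  99 103 121]
 [132 132 133 132 129 118  95  74  77 103 123 131 132 127 111  99 103 122]
 [132 133 134 134 131 119  98  77  75  97 116 123 126 124 112  99 105 122]
 [132 133 133 132 131 126 112  91  77  86  96 101 107 114 108 101 108 124]
 [131 129 126 125 124 123 114  95  78  76  78  80  89 100 103 103 115 129]
 [121 113 105 102 102 101  97  86  77  73  73  73  77  86  94 104 120 132]
 [ 99  91  84  80  80  81  79  76  74  74  73  72  73  78  90 101 119 131]
 [ 79  77  74  72  74  73  74  74  72  74  72  74  74  77  86  97 112 126]
 [ 71  70  71  72  72  73  72  72  74  74  73  73  72  75  87  96 107 123]]
[[ 77  71  70  70  72  72  70  72  75  76  78  78
[... 2033 characters left out ...]
107 100  90  89  94  91  81  77  85  94  93  80  61  47  44]
 [109 109 109 110 110 108 109 109 106 102 102 103 100  92  92  93  94  90  80  63  50  47]
 [109 110 110 111 109 110 109 109 107 108 107 108 104 103 102 102 100  95  83  71  59  52]
 [108 110 110 109 110 108 108 109 109 106 107 107 105 105 106 103 103  96  87  78  69  70]]
ps top px expected at hole plane (np.float64(214.96312696857956), np.float64(163.71541939925754))
pb top px expected at hole plane (np.float64(180.74876239840978), np.float64(160.1512894941032))
ps scene px expected (np.float64(299.2869177995491), np.float64(211.69870981129245))
pb scene px expected (np.float64(330.62141780808196), np.float64(205.34771763854914))
```

```bash
python3 -m crank '[[[0,0,0,0.001,0.001,-0.002,0],[0,0,0,0.001,0.001,-0.005,0],[0,0,0,0.001,0.001,-0.008,0],[0,0,0,0.001,0.001,-0.01,0],[0,0,0,0.001,0.001,-0.011,0],[0,0,0,0.001,0.001,-0.011,0]]]'
python3 -c "from h import *; st()"
```

```text
time: 6.85
tcp_pos: [0.5354, 0.1725, 0.1162]
tcp_rot: [0.706, 0.034, 0.707, -0.034]
contact_force: [0.1, 0.4, -2.2]
finger_gap: 0.0087
t 6.85 p [0.5354 0.1725 0.1162] xax [-0.001 -0.    -1.   ] zyaw -5.5 F [ 0.1  0.4 -2.2] M [ 0.11  0.09 -0.01] gap 0.0087 J [ 0.19  0.21  1.85 -0.    1.08  0.28]
```

```bash
python3 -m crank '[[[0,0,0,0,0,-0.0015,0],[0,0,0,0,0,-0.003,0],[0,0,0,0,0,-0.003,0]]]'
python3 -c "from h import *; st()"
python3 -m crank '[[[0,0,0,0,0,-0.0015,0],[0,0,0,0,0,-0.003,0],[0,0,0,0,0,-0.003,0]]]'
python3 -c "from h import *; st()"
```

```text
time: 7.1
tcp_pos: [0.5357, 0.1726, 0.1135]
tcp_rot: [0.706, 0.034, 0.706, -0.034]
contact_force: [0.3, -0.5, -2.2]
finger_gap: 0.0089
t 7.1 p [0.5357 0.1726 0.1135] xax [-0. -0. -1.] zyaw -5.5 F [ 0.3 -0.5 -2.2] M [ 0.02  0.1  -0.03] gap 0.0089 J [0.19 0.22 1.85 0.   1.07 0.28]
time: 7.35
tcp_pos: [0.5356, 0.1725, 0.1104]
tcp_rot: [0.706, 0.034, 0.707, -0.034]
contact_force: [0.2, -0.2, -2.7]
finger_gap: 0.0087
t 7.35 p [0.5356 0.1725 0.1104] xax [-0.001 -0.    -1.   ] zyaw -5.5 F [ 0.2 -0.2 -2.7] M [0.04 0.01 0.08] gap 0.0087 J [ 0.19  0.22  1.85 -0.    1.07  0.28]
```

```bash
python3 -m crank '[[[0,0,0,0,0,-0.0015,0],[0,0,0,0,0,-0.003,0],[0,0,0,0,0,-0.003,0]]]'
python3 -c "from h import *; st()"
python3 -m crank '[[[0,0,0,0,0,-0.0015,0],[0,0,0,0,0,-0.003,0],[0,0,0,0,0,-0.003,0]]]'
python3 - <<'E'
from h import *
st();d=save('scene','s7');d2=save('top','t7')
z=lambda i,k:np.clip(cv2.resize(i,None,fx=k,fy=k,interpolation=cv2.INTER_CUBIC)*1.7,0,255).astype('uint8')
cv2.imwrite('pics/v10.png',np.hstack([z(d['img'][180:230,280:345],6),z(d2['img'][140:190,200:260],6)]))
E
```

```text
time: 7.6
tcp_pos: [0.5356, 0.1726, 0.1074]
tcp_rot: [0.706, 0.034, 0.706, -0.034]
contact_force: [-0.4, -1.2, -1.7]
finger_gap: 0.0086
t 7.6 p [0.5356 0.1726 0.1074] xax [-0.001 -0.    -1.   ] zyaw -5.5 F [-0.4 -1.2 -1.7] M [0.08 0.07 0.06] gap 0.0086 J [0.19 0.23 1.85 0.   1.06 0.28]
time: 7.85
tcp_pos: [0.5355, 0.1726, 0.1044]
tcp_rot: [0.706, 0.034, 0.707, -0.034]
contact_force: [-0.3, -0.6, -2.4]
finger_gap: 0.0086
t 7.85 p [0.5355 0.1726 0.1044] xax [-0.001 -0.    -1.   ] zyaw -5.5 F [-0.3 -0.6 -2.4] M [0.01 0.06 0.06] gap 0.0086 J [0.19 0.23 1.86 0.   1.06 0.28]
```

View pics/v10.png

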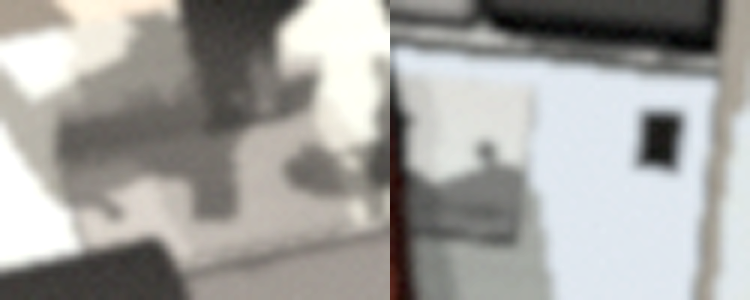

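```bash
python3 -m crank '[[[0,0,0,0,0,-0.001,0],[0,0,0,0,0,-0.002,0],[0,0,0,0,0,-0.003,0],[0,0,0,0,0,-0.003,0]]]'
python3 -c "from h import *; st()"
python3 -m crank '[[[0,0,0,0,0,-0.0005,0],[0,0,0,0,0,-0.001,0],[0,0,0,0,0,-0.0015,0],[0,0,0,0,0,-0.0015,0]]]'
python3 -c "from h import *; st()"
```

```text
time: 8.28
tcp_pos: [0.5356, 0.1726, 0.1015]
tcp_rot: [0.706, 0.034, 0.706, -0.034]
contact_force: [-0.0, 0.1, -2.9]
finger_gap: 0.0086
t 8.28 p [0.5356 0.1726 0.1015] xax [-0. -0. -1.] zyaw -5.5 F [-0.   0.1 -2.9] M [ 0.02  0.01 -0.  ] gap 0.0086 J [ 0.19  0.23  1.86 -0.    1.05  0.28]
time: 8.62
tcp_pos: [0.5358, 0.1726, 0.1002]
tcp_rot: [0.706, 0.034, 0.706, -0.034]
contact_force: [0.5, -0.9, -1.7]
finger_gap: 0.0093
t 8.62 p [0.5358 0.1726 0.1002] xax [-0. -0. -1.] zyaw -5.5 F [ 0.5 -0.9 -1.7] M [ 0.02  0.06 -0.02] gap 0.0093 J [ 0.19  0.24  1.86 -0.    1.05  0.28]
```

```bash
python3 -m crank '[[[0,0,0,0,0,-0.0005,0],[0,0,0,0,0,-0.001,0],[0,0,0,0,0,-0.001,0]]]'
python3 -c "from h import *; st()"
python3 -m crank '[[[0,0,0,0,0,-0.0005,0],[0,0,0,0,0,-0.001,0],[0,0,0,0,0,-0.001,0]]]'
python3 -c "from h import *; st()"
```

```text
time: 8.87
tcp_pos: [0.5359, 0.1726, 0.1002]
tcp_rot: [0.706, 0.034, 0.706, -0.034]
contact_force: [-3.2, -0.4, 3.3]
finger_gap: 0.0087
t 8.87 p [0.5359 0.1726 0.1002] xax [-0. -0. -1.] zyaw -5.49 F [-3.2 -0.4  3.3] M [-0.04  0.57 -0.02] gap 0.0087 J [ 0.19  0.24  1.86 -0.    1.05  0.28]
time: 9.12
tcp_pos: [0.5359, 0.1726, 0.1001]
tcp_rot: [0.706, 0.034, 0.706, -0.034]
contact_force: [-5.4, -1.2, 8.8]
finger_gap: 0.0091
t 9.12 p [0.5359 0.1726 0.1001] xax [-0.001 -0.    -1.   ] zyaw -5.49 F [-5.4 -1.2  8.8] M [-0.14  0.9  -0.02] gap 0.0091 J [ 0.19  0.24  1.86 -0.    1.05  0.28]
```

```bash
python3 -m crank '[[[0,0,0,0,0,0.001,0],[0,0,0,0,0,0.001,0.15],[0,0,0,0,0,0.001,0.3],[0,0,0,0,0,0.001,0.4],[0,0,0,0,0,0.001,0.4],[0,0,0,0,0,0.001,0.4]]]'
python3 -c "from h import *; st()"
python3 -m crank '[[[0,0,0,0,0,0.01,0.4],[0,0,0,0,0,0.035,0.4],[0,0,0,0,0,0.07,0.4],[0,0,0,-0.015,0,0.105,0.4],[0,0,0,-0.045,-0.01,0.14,0.4],[0,0,0,-0.08,-0.02,0.16,0.4],[0,0,0,-0.12,-0.03,0.17,0.4],[0,0,0,-0.15,-0.03,0.17,0.4]]]'
python3 - <<'E'
from h import *
st();d=save('scene','s8');d2=save('top','t8')
z=lambda i,k:np.clip(cv2.resize(i,None,fx=k,fy=k,interpolation=cv2.INTER_CUBIC)*1.6,0,255).astype('uint8')
cv2.imwrite('pics/v11.png',z(d['img'][150:250,255:405],5.2));cv2.imwrite('pics/v12.png',z(d2['img'][105:215,115:260],5.2))
E
```

```text
time: 9.62
tcp_pos: [0.5359, 0.1726, 0.0991]
tcp_rot: [0.706, 0.034, 0.706, -0.034]
contact_force: [-0.5, 0.0, 0.9]
finger_gap: 0.0339
t 9.62 p [0.5359 0.1726 0.0991] xax [ 0.  0. -1.] zyaw -5.5 F [-0.5  0.   0.9] M [ 0.06 -0.   -0.03] gap 0.0339 J [ 0.19  0.24  1.86 -0.    1.05  0.28]
time: 10.28
tcp_pos: [0.3862, 0.142, 0.2735]
tcp_rot: [0.709, 0.035, 0.704, -0.034]
contact_force: [-0.8, 0.3, -0.3]
finger_gap: 0.0342
t 10.28 p [0.3862 0.142  0.2735] xax [ 0.007  0.001 -1.   ] zyaw -5.56 F [-0.8  0.3 -0.3] M [-0.01  0.03 -0.  ] gap 0.0342 J [ 0.18 -0.31  2.04 -0.    1.4   0.28]
```

View pics/v11.png

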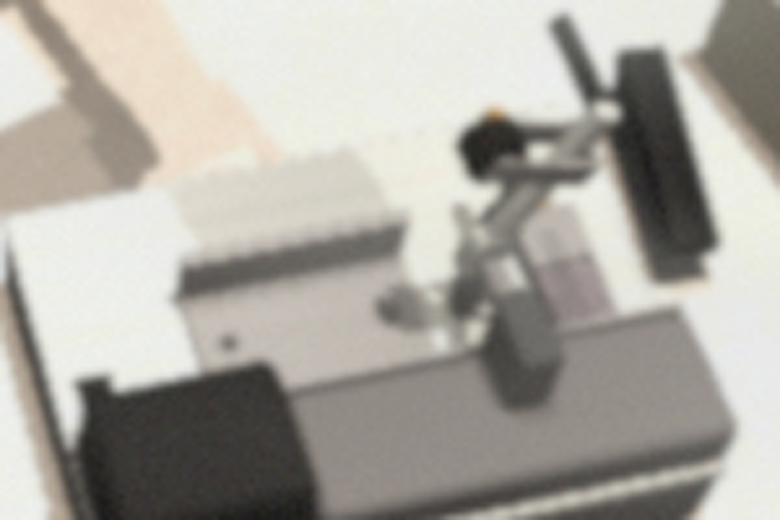

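View pics/v12.png

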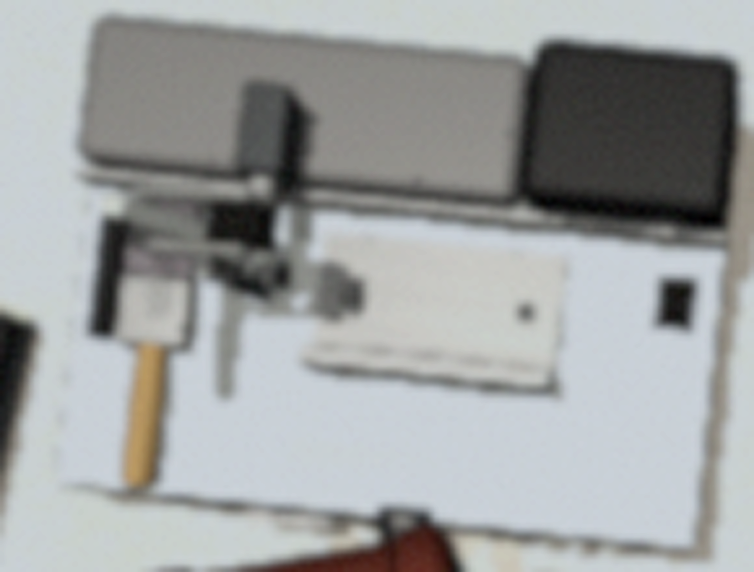

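Run:
```python
from h import *
np.set_printoptions(threshold=100000,linewidth=250)
d=np.load('pics/s8.npz');t=np.load('pics/t8.npz')
a=np.radians(-5.5);x=np.array([np.cos(a),np.sin(a),0]);y=np.array([-np.sin(a),np.cos(a),0])
P=cloud(t)
for s in(-.06,-.03,0.02):
    p=np.array([.5747,.158,0])-.02*x+s*y; u,v=map(round,proj(t,list(p[:2])+[.091])); print('base z',s,np.median(P[v-2:v+3,u-2:u+3,2]))
for p,n in(([.5747,.158],'deck'),): 
    q=np.array(p+[0])-.08*x-.03*y;u,v=map(round,proj(t,list(q[:2])+[.085]));print(n,np.median(P[v-2:v+3,u-2:u+3,2]))
    q=np.array(p+[0])-.08*x+.02*y;u,v=map(round,proj(t,list(q[:2])+[.085]));print(n,np.median(P[v-2:v+3,u-2:u+3,2]))
pm=np.array([.5413,.3008,.277])
for w in(-.024,0,.024): print(w,'top',proj(t,pm+w*x),'scene',proj(d,pm+w*x))
g=cv2.cvtColor(t['img'],cv2.COLOR_BGR2GRAY);print(g[140:176,128:146])
g=cv2.cvtColor(d['img'],cv2.COLOR_BGR2GRAY);print(g[148:176,354:382])
```

```text
base z -0.06 0.09131596148196075
base z -0.03 0.08925708344397942
base z 0.02 0.08942577442432653
deck 0.08388778619381476
deck 0.08361359930269385
-0.024 top (np.float64(133.63390923617075), np.float64(174.81462260847817)) scene (np.float64(360.638121766762), np.float64(149.16185534954366))
0 top (np.float64(134.7828198018248), np.float64(165.64196433127373)) scene (np.float64(363.60057224056214), np.float64(155.5351809778644))
0.024 top (np.float64(135.9286782638726), np.float64(156.4936734019231)) scene (np.float64(366.6217576270032), np.float64(162.0348671064947))
[[128 126 119 107  95  86  81  79  77  71  66  66  70  76  79  80  86  86]
 [128 128 127 121 117 112 110 108 103  93  81  76  75  77  79  78  80  80]
 [130 129 128 126 124 124 122 120 117 111 100  90  84  78  73  70  70  69]
 [129 128 127 124 124 127 126 124 124 120 109  94  81  73  65  60  57  57]
 [129 128 126 122 122 127 128 126 127 122 108  90  78  73  70  64  61  60]
 [129 129 126 123 124 126 121 118 117 114 100  83  77  76  75  73  71  70]
 [128 129 128 126 126 123 108  91  89  88  78  71  73  74  76  76  76  76]

[... 4696 characters left out ...]
  39  40]
 [146 146 145 146 147 146 143 145 146 145 146 145 131 105  88 104 122 127 119  97  63  37  33  33  37  41  39  37]
 [139 139 140 144 146 145 144 145 145 145 144 142 132 112  98 109 128 134 130 113  75  40  29  33  39  38  38  38]
 [123 127 132 135 136 137 139 139 138 137 134 130 120 106  97 101 111 118 117 103  69  39  31  30  36  36  37  37]
 [ 93 103 107 111 114 114 116 116 118 115 112 109 104  98  92  89  88  89  87  74  51  34  26  26  32  35  37  34]
 [ 58  68  75  77  78  80  80  81  85  87  90  93  95  92  88  80  72  67  60  46  36  29  28  29  28  33  36  35]
 [ 38  46  53  56  56  56  56  59  64  76  87  93  92  88  81  74  69  61  48  35  29  29  28  24  25  31  33  35]]
```

Run:
```python
from h import *
d=np.load('pics/s8.npz');t=np.load('pics/t8.npz')
a=np.radians(-5.5);x=np.array([np.cos(a),np.sin(a),0]);y=np.array([-np.sin(a),np.cos(a),0]);z=np.array([0,0,1.])
mid=np.array([.5747,.158,0]);O=mid-.005*x
def ori(d,u,v):
    K=d['camera_matrix'];T=d['pose'];r=T[:3,:3]@np.array([(u-K[0,2])/K[0,0],-(v-K[1,2])/K[1,1],-1]);return T[:3,3],r/np.linalg.norm(r)
def tri(p,q):
    A=np.zeros((3,3));c=np.zeros(3)
    for o,r in(ori(t,*p),ori(d,*q)): M=np.eye(3)-np.outer(r,r);A+=M;c+=M@o
    X=np.linalg.solve(A,c);o,r=ori(d,*q);return X,np.linalg.norm(np.cross(X-o,r))
def loc(X): e=X-O;return np.round([e@x,e@y,e[2]],4)
for n,p,q in(('peg free end',(134,169),(362.8,152.3)),('peg root',(137.3,147.2),(368.3,168)),('pin small',(215.68,164.76),(298.64,215.75))):
    X,r=tri(p,q);print(n,X.round(4),loc(X),'res',r)
for nm,(u,v),D in(('peg end top',(134,169),t),('peg end scene',(362.8,152.3),d)):
    X=ray(D,u,v,.277);print(nm,X.round(4),loc(X))
P=cloud(t);print('top depth peg',[P[r,134+ (0 if r>160 else 1)].round(3) for r in(150,155,160,165,167)])
P=cloud(d);print('scene depth peg',[P[r,c].round(3) for r,c in((155,363),(158,364),(161,365),(164,366))])
```

```text
peg free end [0.5322 0.3018 0.2806] [-0.0511  0.1391  0.2806] res 0.0001464202917292259
peg root [0.5883 0.2931 0.2809] [0.0056 0.1358 0.2809] res 0.001576008931143025
pin small [0.5691 0.1068 0.0874] [ 0.0043 -0.0515  0.0874] res 0.0011938384771620883
peg end top [0.5325 0.3026 0.277 ] [-0.0508  0.1399  0.277 ]
peg end scene [0.5299 0.3039 0.277 ] [-0.0536  0.1409  0.277 ]
top depth peg [array([0.582, 0.301, 0.28 ]), array([0.568, 0.3  , 0.281]), array([0.555, 0.298, 0.286]), array([0.542, 0.302, 0.282]), array([0.537, 0.302, 0.281])]
scene depth peg [array([0.544, 0.296, 0.285]), array([0.552, 0.296, 0.28 ]), array([0.565, 0.292, 0.284]), array([0.575, 0.291, 0.283])]
```

Run:
```python
from h import *
d=np.load('pics/s8.npz');t=np.load('pics/t8.npz')
a=np.radians(-5.5);x=np.array([np.cos(a),np.sin(a),0]);y=np.array([-np.sin(a),np.cos(a),0]);O=np.array([.5697,.1585,0])
for n,D in(('top',t),('scene',d)):
    P=cloud(D)-O;L=np.stack([P@x,P@y,P[...,2]],-1);g=cv2.cvtColor(D['img'],cv2.COLOR_BGR2GRAY)
    m=(L[...,2]>.15)&(abs(L[...,0])<.12)&(L[...,1]>.03)&(L[...,1]<.2)
    for lo,hi in((.03,.06),(.06,.08),(.08,.1),(.1,.12),(.12,.135),(.135,.15),(.15,.2)):
        q=L[m&(L[...,1]>=lo)&(L[...,1]<hi)]
        if len(q)>3: print(n,lo,hi,len(q),'x',np.percentile(q[:,0],[3,50,97]).round(3),'z',np.percentile(q[:,2],[3,50,97]).round(3))
    v,u=np.where(m);print('px',u.min(),u.max(),v.min(),v.max())
```

```text
top 0.06 0.08 85 x [-0.002  0.012  0.028] z [0.255 0.273 0.281]
top 0.08 0.1 271 x [-0.002  0.056  0.1  ] z [0.156 0.178 0.278]
top 0.1 0.12 154 x [-0.006  0.019  0.098] z [0.161 0.201 0.261]
top 0.12 0.135 92 x [-0.036  0.01   0.028] z [0.229 0.255 0.281]
top 0.135 0.15 162 x [-0.049 -0.01   0.025] z [0.243 0.28  0.286]
px 131 171 120 169
scene 0.06 0.08 169 x [0.007 0.026 0.1  ] z [0.153 0.263 0.282]
scene 0.08 0.1 301 x [0.004 0.041 0.107] z [0.157 0.179 0.278]
scene 0.1 0.12 155 x [-0.001  0.021  0.104] z [0.161 0.215 0.26 ]
scene 0.12 0.135 130 x [-0.043  0.015  0.032] z [0.236 0.267 0.285]
scene 0.135 0.15 73 x [-0.044 -0.     0.027] z [0.247 0.281 0.286]
px 343 373 153 225
```

```bash
python3 -m crank '[[[0,0,0.1,0.005,0.005,0.02,0.6],[0,0,0.21,0.02,0.02,0.04,0.6],[0,0,0.33,0.035,0.035,0.05,0.6],[0,0,0.45,0.05,0.055,0.05,0.6],[0,0,0.57,0.065,0.075,0.05,0.6],[0,0,0.69,0.08,0.095,0.05,0.6],[0,0,0.81,0.095,0.115,0.05,0.6],[0,0,0.93,0.11,0.13,0.05,0.6]]]'
python3 -m crank '[[[0,0,0.12,0.01,0.01,0,0.6],[0,0,0.24,0.02,0.018,0,0.6],[0,0,0.36,0.03,0.025,0,0.6],[0,0,0.48,0.04,0.028,0,0.6],[0,0,0.58,0.047,0.028,0,0.6],[0,0,0.641,0.052,0.028,0,0.6],[0,0,0.641,0.052,0.028,0,0.6],[0,0,0.641,0.052,0.028,0,0.6]]]'
python3 - <<'E'
from h import *
st();d=save('scene','s9');d2=save('top','t9')
z=lambda i,k:np.clip(cv2.resize(i,None,fx=k,fy=k,interpolation=cv2.INTER_CUBIC)*1.6,0,255).astype('uint8')
cv2.imwrite('pics/v13.png',np.hstack([z(d['img'][110:200,310:400],4.4),z(d2['img'][110:200,100:190],4.4)]))
E
```

```text
time: 11.05
tcp_pos: [0.497, 0.2744, 0.3194]
tcp_rot: [0.646, -0.288, 0.645, 0.289]
contact_force: [0.9, 0.6, -0.6]
finger_gap: 0.051
time: 11.72
tcp_pos: [0.5483, 0.3007, 0.3191]
tcp_rot: [0.524, -0.475, 0.524, 0.475]
contact_force: [-1.1, -0.1, -0.7]
finger_gap: 0.0511
t 11.72 p [0.5483 0.3007 0.3191] xax [-0. -0. -1.] zyaw 84.4 F [-1.1 -0.1 -0.7] M [-0.02  0.05 -0.  ] gap 0.0511 J [ 0.39  0.16  1.51  0.    1.47 -1.08]
```

View pics/v13.png

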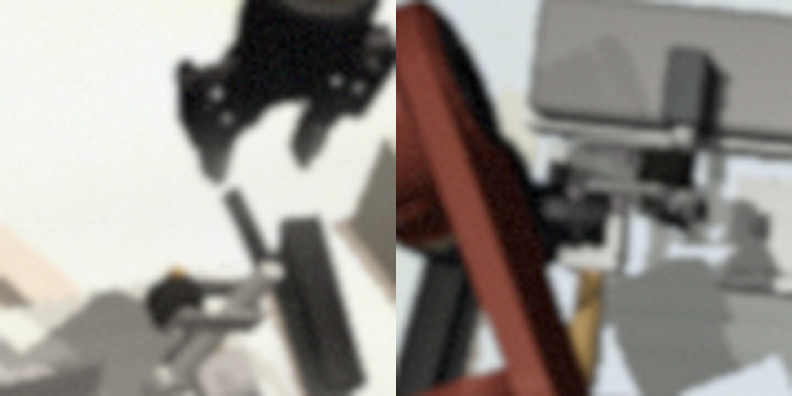

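Run:
```python
from h import *
d=np.load('pics/s9.npz')
for p in([.5483,.3007,.323],[.5483,.3007,.277],[.5458,.275,.323],[.5507,.3264,.323]):
    u,v=proj(d,p);print(p,round(u,1),round(v,1),'zoom',round((u-310+.5)*4.4),round((v-110+.5)*4.4))
```

```text
[0.5483, 0.3007, 0.323] 368.0 147.2 zoom 258 166
[0.5483, 0.3007, 0.277] 364.7 157.4 zoom 243 211
[0.5458, 0.275, 0.323] 359.2 148.9 zoom 219 173
[0.5507, 0.3264, 0.323] 376.8 145.5 zoom 296 158
```

```bash
python3 -m crank '[[[0,0,0,0,0,-0.01,0.6],[0,0,0,0,0,-0.025,0.6],[0,0,0,0,0,-0.04,0.6],[0,0,0,0,0,-0.053,0.6],[0,0,0,0,0,-0.061,0.6],[0,0,0,0,0,-0.061,0.6],[0,0,0,0,0,-0.061,0.6]]]' 25
python3 - <<'E'
from h import *
st();d=save('scene','s10')
z=lambda i,k:np.clip(cv2.resize(i,None,fx=k,fy=k,interpolation=cv2.INTER_CUBIC)*1.6,0,255).astype('uint8')
cv2.imwrite('pics/v14.png',z(d['img'][110:200,310:400],6))
E
```

```text
time: 12.4
tcp_pos: [0.5474, 0.3005, 0.2576]
tcp_rot: [0.523, -0.475, 0.524, 0.476]
contact_force: [-0.1, 0.8, -0.5]
finger_gap: 0.0513
t 12.4 p [0.5474 0.3005 0.2576] xax [-0.001 -0.001 -1.   ] zyaw 84.51 F [-0.1  0.8 -0.5] M [-0.01 -0.02  0.06] gap 0.0513 J [ 0.39  0.2   1.59 -0.    1.36 -1.09]
```

View pics/v14.png

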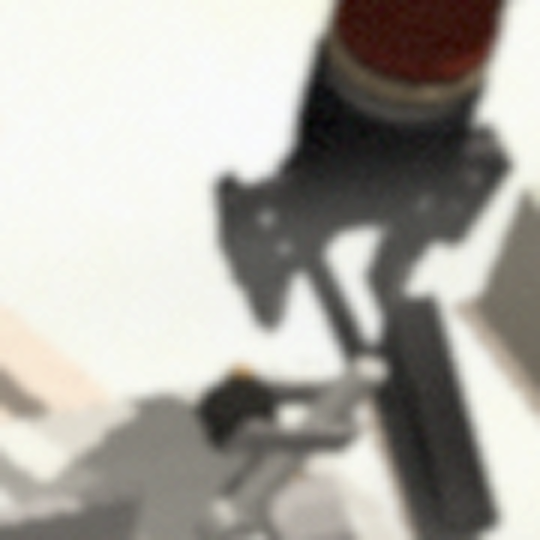

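```bash
python3 -m crank '[[[0,0,0,0,0,0,0.45],[0,0,0,0,0,0,0.35],[0,0,0,0,0,0,0.25],[0,0,0,0,0,0,0.15],[0,0,0,0,0,0,0.1],[0,0,0,0,0,0,0.1]]]' 30
python3 -m crank '[[[0,0,0,0,0,0,0.1],[0,0,0,0,0,0,0.05],[0,0,0,0,0,0,0.05],[0,0,0,0,0,0,0.05]]]'
python3 -c "from h import *; st()"
```

```text
time: 12.95
tcp_pos: [0.5482, 0.3002, 0.2592]
tcp_rot: [0.523, -0.476, 0.523, 0.475]
contact_force: [-1.6, -1.8, 3.3]
finger_gap: 0.0126
time: 13.28
tcp_pos: [0.5482, 0.3002, 0.2592]
tcp_rot: [0.524, -0.476, 0.523, 0.475]
contact_force: [-2.0, -3.5, 5.8]
finger_gap: 0.0128
t 13.28 p [0.5482 0.3002 0.2592] xax [ 0.001 -0.001 -1.   ] zyaw 84.51 F [-2.  -3.5  5.8] M [-0.53  0.16  0.02] gap 0.0128 J [ 0.39  0.2   1.59 -0.    1.36 -1.09]
```

```bash
cat > arc.py <<'E'
import numpy as np,sys
a=np.radians(-5.5);y=np.array([-np.sin(a),np.cos(a)])
def tab(th0,th1,n=8,r=.125):
    for k in range(1,n+1):
        t=th0+(th1-th0)*k/n;dy=-r*(np.cos(t)-np.cos(th0));dz=r*(np.sin(t)-np.sin(th0));w=dy*y
        print(f'{t:.3f}: [0,0,0,{w[0]:.4f},{w[1]:.4f},{dz:.4f},0.05]')
if __name__=='__main__':
    T=[1.93,1.65,1.35,1.05,.75,.45,.2,.04]
    for p,q in zip(T,T[1:]): print(p,q);tab(p,q,8 if p<1.9 else 8)
E
python3 arc.py
```

```text
1.93 1.65
1.895: [0,0,0,-0.0004,-0.0041,0.0015,0.05]
1.860: [0,0,0,-0.0008,-0.0083,0.0028,0.05]
1.825: [0,0,0,-0.0012,-0.0124,0.0040,0.05]
1.790: [0,0,0,-0.0016,-0.0167,0.0050,0.05]
1.755: [0,0,0,-0.0020,-0.0209,0.0059,0.05]
1.720: [0,0,0,-0.0024,-0.0252,0.0066,0.05]
1.685: [0,0,0,-0.0028,-0.0296,0.0072,0.05]
1.650: [0,0,0,-0.0033,-0.0339,0.0076,0.05]
1.65 1.35
1.612: [0,0,0,-0.0004,-0.0047,0.0003,0.05]
1.575: [0,0,0,-0.0009,-0.0093,0.0004,0.05]
1.538: [0,0,0,-0.0013,-0.0140,0.0003,0.05]
1.500: [0,0,0,-0.0018,-0.0186,0.0001,0.05]
1.462: [0,0,0,-0.0022,-0.0233,-0.0003,0.05]
1.425: [0,0,0,-0.0027,-0.0279,-0.0009,0.05]
1.388: [0,0,0,-0.0031,-0.0325,-0.0017,0.05]
1.350: [0,0,0,-0.0036,-0.0371,-0.0026,0.05]
1.35 1.05
1.312: [0,0,0,-0.0004,-0.0045,-0.0011,0.05]
1.275: [0,0,0,-0.0009,-0.0090,-0.0024,0.05]
1.238: [0,0,0,-0.0013,-0.0135,-0.0038,0.05]
1.200: [0,0,0,-0.0017,-0.0178,-0.0055,0.05]
1.163: [0,0,0,-0.0021,-0.0222,-0.0072,0.05]
1.125: [0,0,0,-0.0025,-0.0264,-0.0092,0.05]
1.087: [0,0,0,-0.0029,-0.0306,-0.0113,0.05]
1.050: [0,0,0,-0.0033,-0.0347,-0.0135,0.05]
1.05 0.75
1.012: [0,0,0,-0
[... 719 characters left out ...]
0,-0.0002,-0.0016,-0.0035,0.05]
0.388: [0,0,0,-0.0003,-0.0032,-0.0071,0.05]
0.356: [0,0,0,-0.0004,-0.0046,-0.0108,0.05]
0.325: [0,0,0,-0.0006,-0.0059,-0.0145,0.05]
0.294: [0,0,0,-0.0007,-0.0071,-0.0182,0.05]
0.263: [0,0,0,-0.0008,-0.0081,-0.0219,0.05]
0.231: [0,0,0,-0.0009,-0.0091,-0.0257,0.05]
0.200: [0,0,0,-0.0010,-0.0099,-0.0295,0.05]
0.2 0.04
0.180: [0,0,0,-0.0000,-0.0005,-0.0025,0.05]
0.160: [0,0,0,-0.0001,-0.0009,-0.0049,0.05]
0.140: [0,0,0,-0.0001,-0.0013,-0.0074,0.05]
0.120: [0,0,0,-0.0002,-0.0016,-0.0099,0.05]
0.100: [0,0,0,-0.0002,-0.0019,-0.0124,0.05]
0.080: [0,0,0,-0.0002,-0.0021,-0.0148,0.05]
0.060: [0,0,0,-0.0002,-0.0023,-0.0173,0.05]
0.040: [0,0,0,-0.0002,-0.0024,-0.0198,0.05]
```

```bash
python3 -m crank '[[[0,0,0,-0.0004,-0.0041,0.0015,0],[0,0,0,-0.0008,-0.0083,0.0028,0],[0,0,0,-0.0012,-0.0124,0.0040,0],[0,0,0,-0.0016,-0.0167,0.0050,0],[0,0,0,-0.0020,-0.0209,0.0059,0],[0,0,0,-0.0024,-0.0252,0.0066,0],[0,0,0,-0.0028,-0.0296,0.0072,0],[0,0,0,-0.0033,-0.0339,0.0076,0]]]' 35
python3 -c "from h import *; st()"
```

```text
time: 13.95
tcp_pos: [0.5451, 0.2678, 0.2676]
tcp_rot: [0.525, -0.475, 0.522, 0.476]
contact_force: [1.7, 2.7, 2.1]
finger_gap: 0.0127
t 13.95 p [0.5451 0.2678 0.2676] xax [ 0.003  0.004 -1.   ] zyaw 84.52 F [1.7 2.7 2.1] M [ 0.57 -0.24  0.08] gap 0.0127 J [ 0.34  0.15  1.62  0.    1.37 -1.14]
```

```bash
python3 -m crank '[[[0,0,0,-0.0004,-0.0047,0.0003,0],[0,0,0,-0.0009,-0.0093,0.0004,0],[0,0,0,-0.0013,-0.014,0.0003,0],[0,0,0,-0.0018,-0.0186,0.0001,0],[0,0,0,-0.0022,-0.0233,-0.0003,0],[0,0,0,-0.0027,-0.0279,-0.0009,0],[0,0,0,-0.0031,-0.0325,-0.0017,0],[0,0,0,-0.0036,-0.0371,-0.0026,0]]]'
python3 - <<'E'
from h import *
st();d=save('scene','s11')
z=lambda i,k:np.clip(cv2.resize(i,None,fx=k,fy=k,interpolation=cv2.INTER_CUBIC)*1.6,0,255).astype('uint8')
cv2.imwrite('pics/v15.png',z(d['img'][110:230,290:400],5))
E
```

```text
time: 14.62
tcp_pos: [0.5414, 0.2287, 0.2636]
tcp_rot: [0.524, -0.476, 0.523, 0.475]
contact_force: [2.3, 0.6, 5.5]
finger_gap: 0.0128
t 14.62 p [0.5414 0.2287 0.2636] xax [ 0.001 -0.001 -1.   ] zyaw 84.5 F [2.3 0.6 5.5] M [ 0.55 -0.28  0.07] gap 0.0128 J [ 0.28  0.11  1.67 -0.    1.36 -1.19]
```

View pics/v15.png

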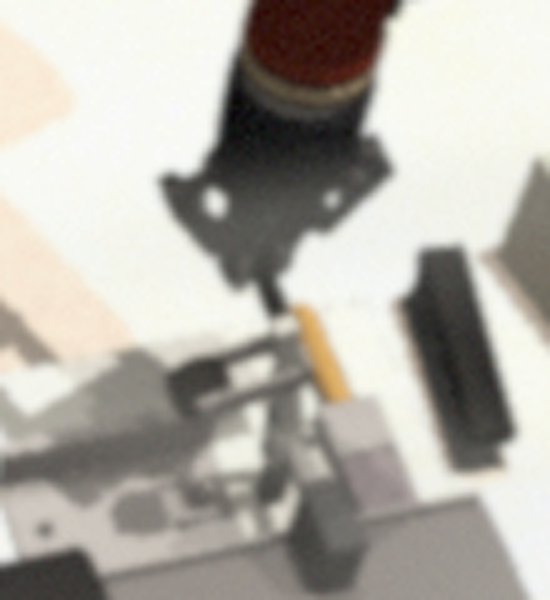

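The arm followed: the peg is in the fingers and the bar is near upright at about (280,350). Continuing slowly.

```bash
python3 -m crank '[[[0,0,0,-0.0004,-0.0045,-0.0011,0],[0,0,0,-0.0009,-0.009,-0.0024,0],[0,0,0,-0.0013,-0.0135,-0.0038,0],[0,0,0,-0.0017,-0.0178,-0.0055,0],[0,0,0,-0.0021,-0.0222,-0.0072,0],[0,0,0,-0.0025,-0.0264,-0.0092,0],[0,0,0,-0.0029,-0.0306,-0.0113,0],[0,0,0,-0.0033,-0.0347,-0.0135,0]]]'
python3 -c "from h import *; st()"
python3 -m crank '[[[0,0,0,-0.0004,-0.004,-0.0024,0],[0,0,0,-0.0008,-0.0079,-0.005,0],[0,0,0,-0.0011,-0.0117,-0.0077,0],[0,0,0,-0.0015,-0.0154,-0.0105,0],[0,0,0,-0.0018,-0.019,-0.0135,0],[0,0,0,-0.0022,-0.0225,-0.0166,0],[0,0,0,-0.0025,-0.0259,-0.0199,0],[0,0,0,-0.0028,-0.0291,-0.0232,0]]]'
python3 -c "from h import *; st()"
```

```text
time: 15.33
tcp_pos: [0.538, 0.1942, 0.2493]
tcp_rot: [0.524, -0.476, 0.523, 0.475]
contact_force: [4.4, -0.7, 1.7]
finger_gap: 0.0127
t 15.33 p [0.538  0.1942 0.2493] xax [ 0.001 -0.    -1.   ] zyaw 84.49 F [ 4.4 -0.7  1.7] M [ 0.32 -0.82  0.03] gap 0.0127 J [ 0.22  0.09  1.72 -0.    1.33 -1.25]
time: 16.0
tcp_pos: [0.535, 0.1651, 0.2255]
tcp_rot: [0.523, -0.476, 0.523, 0.475]
contact_force: [5.7, -1.5, -0.8]
finger_gap: 0.0129
t 16.0 p [0.535  0.1651 0.2255] xax [ 0.    -0.001 -1.   ] zyaw 84.51 F [ 5.7 -1.5 -0.8] M [ 0.15 -0.96  0.09] gap 0.0129 J [ 0.17  0.08  1.77 -0.    1.28 -1.3 ]
```

```bash
python3 -m crank '[[[0,0,0,0,-0.0031,-0.0035,0],[0,0,0,0,-0.0061,-0.0071,0],[0,0,0,0,-0.0089,-0.0108,0],[0,0,0,0,-0.0117,-0.0146,0],[0,0,0,0,-0.0142,-0.0185,0],[0,0,0,0,-0.0166,-0.0226,0],[0,0,0,0,-0.0189,-0.0267,0],[0,0,0,0,-0.021,-0.0308,0]]]'
python3 -c "from h import *; st()"
python3 -m crank '[[[0,0,0,-0.0002,-0.0016,-0.0035,0],[0,0,0,-0.0003,-0.0032,-0.0071,0],[0,0,0,-0.0004,-0.0046,-0.0108,0],[0,0,0,-0.0006,-0.0059,-0.0145,0],[0,0,0,-0.0007,-0.0071,-0.0182,0],[0,0,0,-0.0008,-0.0081,-0.0219,0],[0,0,0,-0.0009,-0.0091,-0.0257,0],[0,0,0,-0.001,-0.0099,-0.0295,0]]]'
python3 - <<'E'
from h import *
st();d=save('scene','s12')
z=lambda i,k:np.clip(cv2.resize(i,None,fx=k,fy=k,interpolation=cv2.INTER_CUBIC)*1.6,0,255).astype('uint8')
cv2.imwrite('pics/v16.png',z(d['img'][140:240,270:390],6))
E
```

```text
time: 16.67
tcp_pos: [0.5331, 0.1441, 0.1946]
tcp_rot: [0.522, -0.475, 0.525, 0.476]
contact_force: [-1.7, -3.4, 1.1]
finger_gap: 0.0125
t 16.67 p [0.5331 0.1441 0.1946] xax [-0.004 -0.001 -1.   ] zyaw 84.52 F [-1.7 -3.4  1.1] M [-0.21  0.25  0.02] gap 0.0125 J [ 0.14  0.1   1.82 -0.    1.23 -1.34]
time: 17.33
tcp_pos: [0.5321, 0.1335, 0.165]
tcp_rot: [0.521, -0.475, 0.525, 0.476]
contact_force: [-2.2, -6.8, 0.4]
finger_gap: 0.0126
t 17.33 p [0.5321 0.1335 0.165 ] xax [-0.004 -0.003 -1.   ] zyaw 84.53 F [-2.2 -6.8  0.4] M [-0.75  0.33  0.05] gap 0.0126 J [ 0.12  0.13  1.85 -0.    1.17 -1.36]
```

View pics/v16.png

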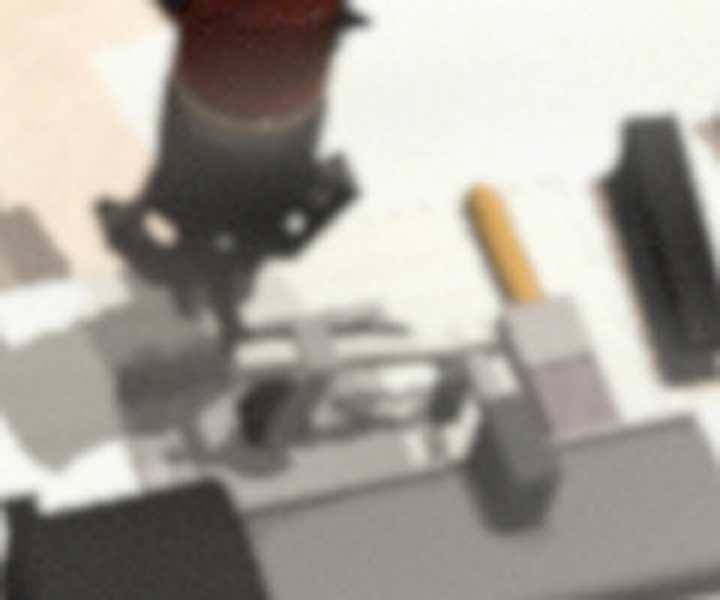

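```bash
python3 -m crank '[[[0,0,0,-0.0001,-0.001,-0.0025,0],[0,0,0,-0.0002,-0.002,-0.005,0],[0,0,0,-0.0002,-0.0026,-0.0075,0],[0,0,0,-0.0003,-0.003,-0.01,0],[0,0,0,-0.0003,-0.0034,-0.0124,0],[0,0,0,-0.0003,-0.0036,-0.0148,0],[0,0,0,-0.0003,-0.0038,-0.0173,0],[0,0,0,-0.0003,-0.0039,-0.0195,0]]]'
python3 -c "from h import *; st()"
python3 -m crank '[[[0,0,0,0,0,-0.001,0],[0,0,0,0,0,-0.002,0],[0,0,0,0,0,-0.002,0]]]'
python3 -c "from h import *; st()"
```

```text
time: 18.05
tcp_pos: [0.5319, 0.1304, 0.1455]
tcp_rot: [0.522, -0.475, 0.525, 0.476]
contact_force: [-3.9, -6.1, -0.0]
finger_gap: 0.013
t 18.05 p [0.5319 0.1304 0.1455] xax [-0.004 -0.001 -1.   ] zyaw 84.52 F [-3.9 -6.1 -0. ] M [-0.36  0.46  0.04] gap 0.013 J [ 0.11  0.15  1.87 -0.    1.13 -1.36]
time: 18.3
tcp_pos: [0.5318, 0.1301, 0.1432]
tcp_rot: [0.522, -0.475, 0.525, 0.476]
contact_force: [-3.1, -5.1, -2.9]
finger_gap: 0.0128
t 18.3 p [0.5318 0.1301 0.1432] xax [-0.004 -0.002 -1.   ] zyaw 84.53 F [-3.1 -5.1 -2.9] M [-0.55  0.36  0.04] gap 0.0128 J [ 0.11  0.15  1.87 -0.    1.13 -1.36]
```

```bash
python3 -m crank '[[[0,0,0,0,0,-0.0005,0],[0,0,0,0,0,-0.001,0],[0,0,0,0,0,-0.001,0]]]'
python3 -c "from h import *; st()"
python3 -m crank '[[[0,0,0,0,0,-0.0005,0],[0,0,0,0,0,-0.001,0],[0,0,0,0,0,-0.001,0]]]'
python3 -c "from h import *; st()"
python3 -m crank '[[[0,0,0,0,0,-0.0005,0],[0,0,0,0,0,-0.001,0],[0,0,0,0,0,-0.001,0]]]'
python3 -c "from h import *; st()"
```

```text
time: 18.55
tcp_pos: [0.5318, 0.1301, 0.1423]
tcp_rot: [0.522, -0.475, 0.525, 0.476]
contact_force: [-3.0, -5.1, -2.2]
finger_gap: 0.0123
t 18.55 p [0.5318 0.1301 0.1423] xax [-0.004 -0.002 -1.   ] zyaw 84.53 F [-3.  -5.1 -2.2] M [-0.53  0.36  0.04] gap 0.0123 J [ 0.11  0.15  1.87 -0.    1.13 -1.36]
time: 18.8
tcp_pos: [0.5318, 0.1301, 0.1414]
tcp_rot: [0.522, -0.475, 0.525, 0.476]
contact_force: [-3.1, -5.8, -1.5]
finger_gap: 0.0125
t 18.8 p [0.5318 0.1301 0.1414] xax [-0.004 -0.002 -1.   ] zyaw 84.53 F [-3.1 -5.8 -1.5] M [-0.55  0.48 -0.02] gap 0.0125 J [ 0.11  0.15  1.87 -0.    1.13 -1.36]
time: 19.05
tcp_pos: [0.5318, 0.13, 0.1405]
tcp_rot: [0.522, -0.475, 0.525, 0.476]
contact_force: [-3.9, -5.7, -0.4]
finger_gap: 0.0128
t 19.05 p [0.5318 0.13   0.1405] xax [-0.004 -0.002 -1.   ] zyaw 84.53 F [-3.9 -5.7 -0.4] M [-0.53  0.44  0.05] gap 0.0128 J [ 0.11  0.15  1.87 -0.    1.12 -1.36]
```

```bash
python3 -m crank '[[[0,0,0,0,0,-0.0005,0],[0,0,0,0,0,-0.001,0],[0,0,0,0,0,-0.001,0]]]'
python3 -c "from h import *; st()"
python3 -m crank '[[[0,0,0,0,0,-0.0005,0],[0,0,0,0,0,-0.001,0],[0,0,0,0,0,-0.001,0]]]'
python3 - <<'E'
from h import *
st();d=save('scene','s13')
z=lambda i,k:np.clip(cv2.resize(i,None,fx=k,fy=k,interpolation=cv2.INTER_CUBIC)*1.6,0,255).astype('uint8')
cv2.imwrite('pics/v17.png',z(d['img'][150:240,270:370],7))
E
```

```text
time: 19.3
tcp_pos: [0.5318, 0.13, 0.1396]
tcp_rot: [0.522, -0.475, 0.525, 0.476]
contact_force: [-4.3, -6.4, 0.1]
finger_gap: 0.0126
t 19.3 p [0.5318 0.13   0.1396] xax [-0.004 -0.002 -1.   ] zyaw 84.52 F [-4.3 -6.4  0.1] M [-0.49  0.46 -0.02] gap 0.0126 J [ 0.11  0.15  1.87 -0.    1.12 -1.36]
time: 19.55
tcp_pos: [0.5318, 0.1299, 0.1383]
tcp_rot: [0.522, -0.475, 0.525, 0.476]
contact_force: [-3.6, -6.3, -2.7]
finger_gap: 0.0129
t 19.55 p [0.5318 0.1299 0.1383] xax [-0.004 -0.002 -1.   ] zyaw 84.53 F [-3.6 -6.3 -2.7] M [-0.66  0.39 -0.01] gap 0.0129 J [ 0.11  0.16  1.87 -0.    1.12 -1.36]
```

View pics/v17.png

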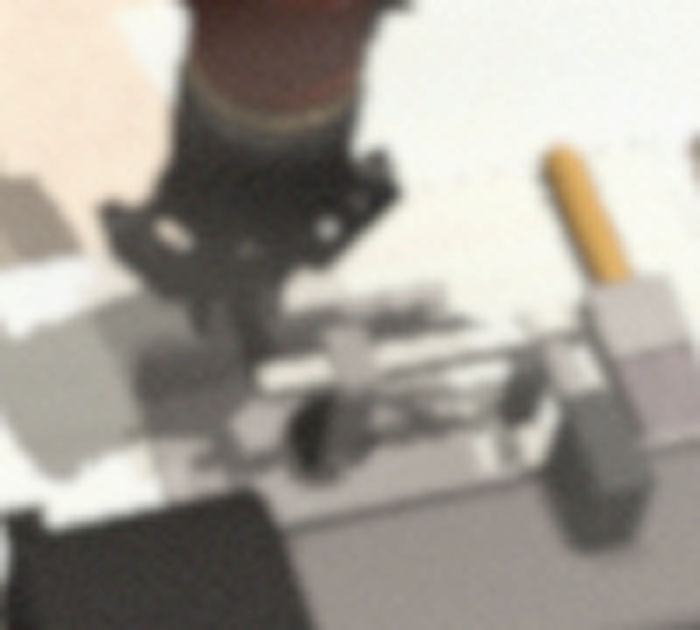

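```bash
cat > bar.py <<'E'
from h import *
import sys
a=np.radians(-5.5);x=np.array([np.cos(a),np.sin(a),0]);y=np.array([-np.sin(a),np.cos(a),0]);O=np.array([.5697,.1585,0])
for n in('scene','top'):
    D=get_image(n);P=cloud(D)-O;L=np.stack([P@x,P@y,P[...,2]],-1)
    m=(L[...,0]>-.0)&(L[...,0]<.035)&(L[...,1]>-.03)&(L[...,1]<.09)&(L[...,2]>.14)&(L[...,2]<.2)
    q=L[m]
    for lo in np.arange(-.04,.09,.02):
        s=q[(q[:,1]>=lo)&(q[:,1]<lo+.02)]
        if len(s)>4: print(n,round(lo,2),len(s),'z p50,p90',np.percentile(s[:,2],[50,90]).round(4),'x',np.median(s[:,0]).round(3))
E
python3 bar.py
```

```text
scene -0.04 20 z p50,p90 [0.1705 0.1727] x 0.018
scene -0.02 69 z p50,p90 [0.1711 0.1761] x 0.021
scene 0.0 63 z p50,p90 [0.1722 0.1764] x 0.022
scene 0.02 34 z p50,p90 [0.1682 0.1719] x 0.019
scene 0.04 45 z p50,p90 [0.1665 0.1707] x 0.017
scene 0.06 37 z p50,p90 [0.1669 0.1708] x 0.019
scene 0.08 32 z p50,p90 [0.1679 0.1742] x 0.021
```

```bash
python3 -m crank '[[[0,0,0,0,0,-0.0005,0],[0,0,0,0,0,-0.001,0],[0,0,0,0,0,-0.001,0]]]'
python3 -c "from h import *; st()"
python3 -m crank '[[[0,0,0,0,0,-0.0005,0],[0,0,0,0,0,-0.001,0],[0,0,0,0,0,-0.001,0]]]'
python3 -c "from h import *; st()"; python3 bar.py
```

```text
time: 19.95
tcp_pos: [0.5318, 0.1299, 0.1372]
tcp_rot: [0.522, -0.475, 0.525, 0.476]
contact_force: [-2.8, -5.8, -3.5]
finger_gap: 0.0126
t 19.95 p [0.5318 0.1299 0.1372] xax [-0.004 -0.003 -1.   ] zyaw 84.53 F [-2.8 -5.8 -3.5] M [-0.69  0.36  0.01] gap 0.0126 J [ 0.11  0.16  1.87 -0.    1.12 -1.36]
time: 20.2
tcp_pos: [0.5318, 0.1298, 0.1363]
tcp_rot: [0.522, -0.475, 0.525, 0.476]
contact_force: [-3.4, -6.3, -2.1]
finger_gap: 0.0128
t 20.2 p [0.5318 0.1298 0.1363] xax [-0.004 -0.003 -1.   ] zyaw 84.53 F [-3.4 -6.3 -2.1] M [-0.63  0.45  0.05] gap 0.0128 J [ 0.11  0.16  1.87 -0.    1.12 -1.36]
scene -0.04 19 z p50,p90 [0.1693 0.1735] x 0.019
scene -0.02 69 z p50,p90 [0.1687 0.1761] x 0.021
scene 0.0 60 z p50,p90 [0.1701 0.1752] x 0.022
scene 0.02 36 z p50,p90 [0.1669 0.1705] x 0.02
scene 0.04 46 z p50,p90 [0.166  0.1695] x 0.016
scene 0.06 35 z p50,p90 [0.1665 0.1699] x 0.019
scene 0.08 34 z p50,p90 [0.1675 0.1731] x 0.021
```

```bash
python3 -m crank '[[[0,0,0,0,0,-0.0005,0],[0,0,0,0,0,-0.001,0],[0,0,0,0,0,-0.001,0]]]'
python3 -c "from h import *; st()"
python3 -m crank '[[[0,0,0,0,0,-0.0005,0],[0,0,0,0,0,-0.001,0],[0,0,0,0,0,-0.001,0]]]'
python3 -c "from h import *; st()"; python3 bar.py
```

```text
time: 20.55
tcp_pos: [0.5318, 0.1298, 0.1354]
tcp_rot: [0.522, -0.475, 0.525, 0.476]
contact_force: [-3.9, -6.2, -1.3]
finger_gap: 0.013
t 20.55 p [0.5318 0.1298 0.1354] xax [-0.004 -0.002 -1.   ] zyaw 84.53 F [-3.9 -6.2 -1.3] M [-0.64  0.37  0.01] gap 0.013 J [ 0.11  0.16  1.87 -0.    1.11 -1.36]
time: 20.8
tcp_pos: [0.5318, 0.1298, 0.1345]
tcp_rot: [0.522, -0.475, 0.525, 0.476]
contact_force: [-2.3, -7.0, -1.3]
finger_gap: 0.0126
t 20.8 p [0.5318 0.1298 0.1345] xax [-0.004 -0.002 -1.   ] zyaw 84.53 F [-2.3 -7.  -1.3] M [-0.59  0.47  0.  ] gap 0.0126 J [ 0.11  0.16  1.87 -0.    1.11 -1.36]
scene -0.04 20 z p50,p90 [0.1654 0.1693] x 0.019
scene -0.02 66 z p50,p90 [0.1672 0.1731] x 0.021
scene 0.0 64 z p50,p90 [0.1692 0.174 ] x 0.022
scene 0.02 34 z p50,p90 [0.167  0.1698] x 0.019
scene 0.04 46 z p50,p90 [0.1653 0.1688] x 0.017
scene 0.06 35 z p50,p90 [0.1662 0.1696] x 0.019
scene 0.08 37 z p50,p90 [0.1681 0.1747] x 0.021
```

```bash
python3 -m crank '[[[0,0,0,0,0,-0.0005,0],[0,0,0,0,0,-0.001,0],[0,0,0,0,0,-0.001,0],[0,0,0,0,0,-0.001,0]]]'
python3 -c "from h import *; st()"; python3 bar.py
python3 - <<'E'
from h import *
d=save('scene','s14')
z=lambda i,k:np.clip(cv2.resize(i,None,fx=k,fy=k,interpolation=cv2.INTER_CUBIC)*1.6,0,255).astype('uint8')
cv2.imwrite('pics/v18.png',z(d['img'][175:225,285:355],11))
E
```

```text
time: 21.23
tcp_pos: [0.5318, 0.1298, 0.1336]
tcp_rot: [0.522, -0.475, 0.525, 0.476]
contact_force: [-2.9, -7.2, -0.6]
finger_gap: 0.0126
t 21.23 p [0.5318 0.1298 0.1336] xax [-0.004 -0.002 -1.   ] zyaw 84.52 F [-2.9 -7.2 -0.6] M [-0.57  0.48 -0.03] gap 0.0126 J [ 0.11  0.16  1.87 -0.    1.11 -1.36]
scene -0.04 20 z p50,p90 [0.1669 0.1681] x 0.018
scene -0.02 66 z p50,p90 [0.1666 0.1734] x 0.021
scene 0.0 64 z p50,p90 [0.1689 0.1728] x 0.022
scene 0.02 34 z p50,p90 [0.1658 0.1706] x 0.02
scene 0.04 48 z p50,p90 [0.1644 0.1702] x 0.017
scene 0.06 34 z p50,p90 [0.1658 0.1691] x 0.019
scene 0.08 35 z p50,p90 [0.1684 0.1752] x 0.021
```

View pics/v18.png

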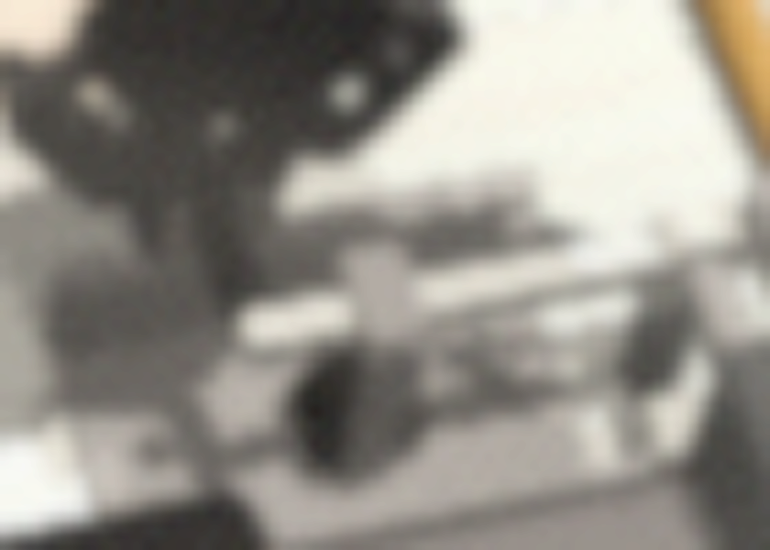

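```bash
python3 -m crank '[[[0,0,0,0,-0.0005,-0.0005,0],[0,0,0,0,-0.001,-0.001,0],[0,0,0,0,-0.001,-0.001,0],[0,0,0,0,-0.001,-0.001,0]]]'
python3 -c "from h import *; st()"; python3 bar.py
```

```text
time: 21.72
tcp_pos: [0.5318, 0.1298, 0.1329]
tcp_rot: [0.522, -0.475, 0.525, 0.476]
contact_force: [-4.4, -4.3, 0.2]
finger_gap: 0.0127
t 21.72 p [0.5318 0.1298 0.1329] xax [-0.004 -0.001 -1.   ] zyaw 84.52 F [-4.4 -4.3  0.2] M [-0.39  0.55 -0.03] gap 0.0127 J [ 0.11  0.16  1.87 -0.    1.11 -1.36]
scene -0.04 17 z p50,p90 [0.1659 0.1691] x 0.019
scene -0.02 63 z p50,p90 [0.1668 0.1721] x 0.021
scene 0.0 63 z p50,p90 [0.1675 0.1731] x 0.021
scene 0.02 33 z p50,p90 [0.1661 0.1695] x 0.02
scene 0.04 43 z p50,p90 [0.164  0.1676] x 0.017
scene 0.06 32 z p50,p90 [0.1652 0.1683] x 0.019
scene 0.08 37 z p50,p90 [0.1672 0.1727] x 0.022
```

```bash
python3 -m crank '[[[0,0,0,0,0,0,0.16],[0,0,0,0,0,0,0.19],[0,0,0,0,0,0,0.22],[0,0,0,0,0,0,0.25]]]' 20
python3 -c "from h import *; st()"; python3 bar.py
python3 -m crank '[[[0,0,0,0,0,0,0.35],[0,0,0,0,0,0,0.4],[0,0,0,0,0,0,0.4]]]'
python3 -c "from h import *; st()"
```

```text
time: 22.15
tcp_pos: [0.5345, 0.1307, 0.1344]
tcp_rot: [0.524, -0.476, 0.522, 0.475]
contact_force: [-0.6, -0.1, -0.1]
finger_gap: 0.0215
t 22.15 p [0.5345 0.1307 0.1344] xax [ 0.002  0.001 -1.   ] zyaw 84.52 F [-0.6 -0.1 -0.1] M [ 0.03  0.   -0.02] gap 0.0215 J [ 0.11  0.16  1.87  0.    1.11 -1.36]
scene -0.04 20 z p50,p90 [0.1665 0.1698] x 0.02
scene -0.02 62 z p50,p90 [0.1667 0.1729] x 0.021
scene 0.0 65 z p50,p90 [0.1683 0.173 ] x 0.022
scene 0.02 32 z p50,p90 [0.1657 0.1694] x 0.02
scene 0.04 45 z p50,p90 [0.1659 0.1686] x 0.017
scene 0.06 36 z p50,p90 [0.1655 0.1684] x 0.019
scene 0.08 30 z p50,p90 [0.1703 0.1733] x 0.022
time: 22.5
tcp_pos: [0.5337, 0.1301, 0.1339]
tcp_rot: [0.524, -0.476, 0.523, 0.475]
contact_force: [0.1, -0.1, 0.2]
finger_gap: 0.034
t 22.5 p [0.5337 0.1301 0.1339] xax [ 0.  0. -1.] zyaw 84.51 F [ 0.1 -0.1  0.2] M [-0.03 -0.01  0.01] gap 0.034 J [ 0.11  0.16  1.87  0.    1.11 -1.36]
```

```bash
python3 -m crank '[[[0,0,0,0,0,0.008,0.4],[0,0,0,0,0,0.025,0.4],[0,0,0,0,0,0.05,0.4],[0,0,0,0,0,0.08,0.4],[0,0,0,-0.02,-0.01,0.115,0.4],[0,0,0,-0.05,-0.03,0.14,0.4],[0,0,0,-0.085,-0.05,0.15,0.4],[0,0,0,-0.11,-0.075,0.15,0.4]]]'
python3 -m crank '[[[0,0,0,-0.02,-0.035,0,0.4],[0,0,0,-0.03,-0.07,0,0.4],[0,0,0,-0.03,-0.105,0,0.4],[0,0,0,-0.03,-0.14,0,0.4],[0,0,0,-0.03,-0.165,0,0.4],[0,0,0,-0.03,-0.18,0,0.4],[0,0,0,-0.03,-0.18,0,0.4]]]'
python3 bar.py
python3 - <<'E'
from h import *
st();d=save('scene','s15');d2=save('top','t15')
z=lambda i,k:np.clip(cv2.resize(i,None,fx=k,fy=k,interpolation=cv2.INTER_CUBIC)*1.6,0,255).astype('uint8')
cv2.imwrite('pics/v19.png',z(d['img'][150:250,255:405],5.2));cv2.imwrite('pics/v20.png',z(d2['img'][105:215,115:260],5.2))
E
```

```text
time: 23.17
tcp_pos: [0.4239, 0.0551, 0.2884]
tcp_rot: [0.525, -0.478, 0.521, 0.474]
contact_force: [0.4, -0.4, 0.2]
finger_gap: 0.0339
time: 23.75
tcp_pos: [0.3934, -0.1277, 0.2846]
tcp_rot: [0.524, -0.475, 0.525, 0.474]
contact_force: [0.3, 0.5, -0.3]
finger_gap: 0.0342
scene -0.04 21 z p50,p90 [0.1648 0.168 ] x 0.019
scene -0.02 66 z p50,p90 [0.1676 0.1722] x 0.021
scene 0.0 60 z p50,p90 [0.1681 0.1729] x 0.022
scene 0.02 35 z p50,p90 [0.1658 0.1696] x 0.02
scene 0.04 46 z p50,p90 [0.1651 0.1689] x 0.017
scene 0.06 35 z p50,p90 [0.1667 0.1695] x 0.019
scene 0.08 34 z p50,p90 [0.1691 0.176 ] x 0.022
top -0.04 25 z p50,p90 [0.165  0.1692] x 0.01
top -0.02 42 z p50,p90 [0.1664 0.171 ] x 0.015
top 0.0 60 z p50,p90 [0.169  0.1726] x 0.015
top 0.02 33 z p50,p90 [0.1654 0.1691] x 0.013
top 0.04 35 z p50,p90 [0.1648 0.1687] x 0.013
top 0.06 39 z p50,p90 [0.1647 0.1685] x 0.012
top 0.08 28 z p50,p90 [0.1654 0.1732] x 0.014
t 23.85 p [ 0.3934 -0.1251  0.2842] xax [ 0.  0. -1.] zyaw 84.41 F [-0.5  0.6 -0.4] M [-0.01  0.02  0.03] gap 0.0343 J [-0.48 -0.31  2.02  0.    1.43 -1.95]
```

View pics/v19.png

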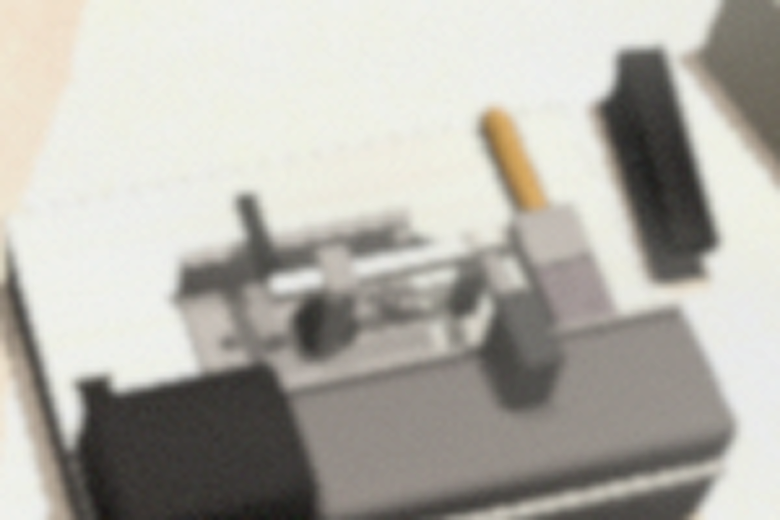

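View pics/v20.png

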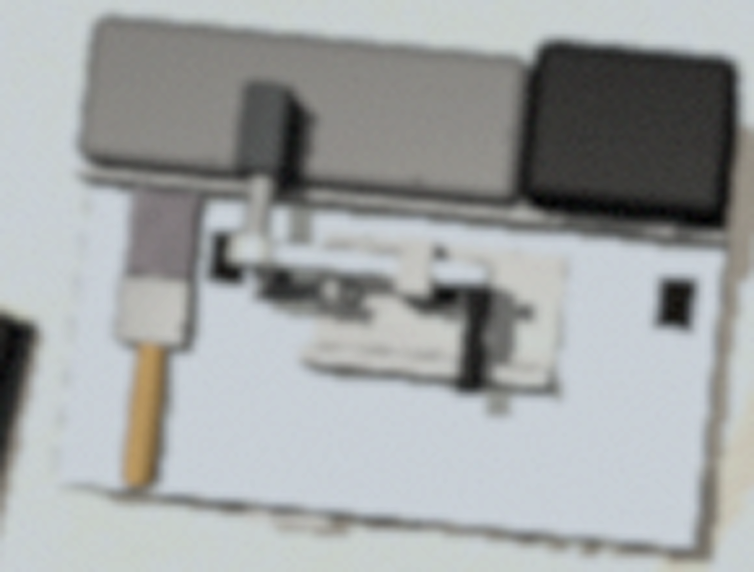

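View pics/t15.png

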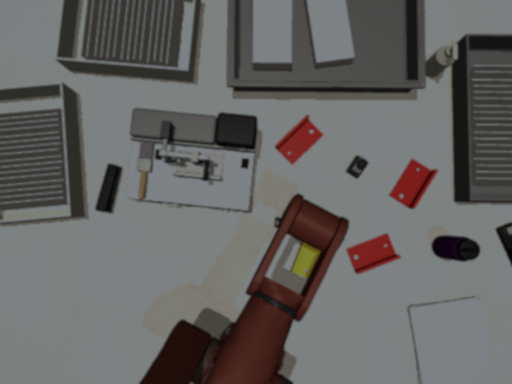

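The arm is level across the guide. The guide edges sit at the same pixels as before, about (305,362) to (560,390) in the zoomed top view. The brush, stapler and stamp have not moved, and the robot is clear. Handing in.

```bash
python3 -c "
from h import *
st();print(job.hand_in())"
```

```text
t 23.95 p [ 0.3935 -0.1242  0.284 ] xax [ 0.  0. -1.] zyaw 84.55 F [-0.6  0.6  0.5] M [ 0.02 -0.02 -0.05] gap 0.0337 J [-0.48 -0.31  2.02  0.    1.43 -1.95]
the job is handed in; nothing more can be done
None
```

The guide is back on its pins, the roller arm is down on it, and I handed the job in at about 24 s. No verdict was reported.

**Guide:** I set it over both dowel pins with the large hole on the large pin and the wall towards the operator. It went down without resistance until deck contact at the expected height. Camera depth puts its base 5–7 mm above the deck (it is 6 mm thick). It had not moved when I looked after the arm was down.

**Roller arm:** I swung it over by the peg and lowered it in the grip at about 0.45 rad/s, then in 1 mm steps near the bottom. The grip force had dropped to about 0 N before I let go. The bar stayed level afterwards, to about 1 mm in both views.

**Other things:** the brush, stapler and stamp are where they were, and the robot is clear.

**What disagreed:**
- **Cameras:** the two differed by about 5 mm at the pins. I relied mainly on the top view and the robot's own position.
- **Guide grasp:** I gripped the wall about 10 mm off its middle and corrected for that when placing it.
- **Peg position:** the peg looked about 15 mm further back along x than described, so I gripped it where both agreed.
- **Grip height:** near the bottom the peg sat a few millimetres higher in the grip than expected. Side forces reached 7 N.
- **Roller contact:** I judged it from force and bar level. The pictures are too coarse to show the contact itself.

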